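# Fetch the leather-hard cup out of the damp box

## Task

Get the leather-hard cup out of the pale-blue damp box and stand it upright in the centre of the banding wheel. To get at it, first move the green and the ochre glaze jar that weigh down its windowed lid over to the ware board, then lay the lid on the ware board beside them. Once the cup is on the wheel, close the box again so that it keeps its damp for the next pieces: lid fully seated on the rim, and each jar standing on the lid exactly where it stood before. Set everything down, don't drop it or tip anything over, and leave the blue jar and the rest of the bench alone.

Things in the scene. Friction and masses are not known exactly. Their poses are not given: they have to be found in the camera images.
- damp_box: damp box, fixed: open pale-blue plastic tub, 154 mm along its x, 196 mm along its y, rim 96 mm high; walls 8 mm thick (138 x 180 mm inside); white plaster floor 14 mm above its underside. Origin: centre of its underside, z up.
- lid: loose flat white panel with clear window, 160 (x) x 202 (y) x 5 mm, 0.3 kg. Origin: centre of its underside, z up. Wooden bar handle on top: 64 mm along x, 18 wide, 26 high. Under it at (+-56, +-77) mm four rubber feet, 11 mm long, 18 mm diameter tapering to 12, drop inside the box walls with 4 mm play. Seated: origin 96 mm above the box's, x along box x. Laid flat: origin 11 mm up.
- green_jar: one of two weights on the lid: closed glaze jar, moss-green body, black cap, pale label; 50 mm diameter up to 57 mm, cap 46 mm diameter above (does not come off), 68 mm high, about 0.25 kg. Origin: centre of its underside, z up its axis. At the start it stands on the lid near one end of the lid's y, 64 to 78 mm from the lid's centre.
- ochre_jar: one of two weights on the lid: closed glaze jar, ochre body, white cap, pale label; 50 mm diameter up to 57 mm, cap 46 mm diameter above (does not come off), 68 mm high, about 0.25 kg. Origin: centre of its underside, z up its axis. At the start it stands on the lid near one end of the lid's y, 64 to 78 mm from the lid's centre.
- cup: leather-hard clay cup, no handle, pink marbled, open top, 75 mm diameter, 64 mm high, 0.18 kg. Origin: centre of its underside, z up its axis. Stands in the damp box, seen through the window, 26 mm or more from the walls. Mouth 54 mm wide inside for the top 35 mm: the wall (9 mm at the lip, 33 mm from the axis) can be pinched from above, one finger inside; clay grips well.
- banding_wheel: banding wheel (potter's turntable), base fixed, head turns stiffly: round aluminium head of 180 mm diameter with fine dark centring rings, on a dark iron base; the flat top of the head is 94 mm above the bench. Origin on its axis at bench height, z up. Trades places with the ware board from start to start.
- ware_board: ware board, fixed, the side area: light plywood on two cream firebricks, 190 mm along its x, 300 mm along its y, top face 79 mm above the bench. Origin: under its centre at bench height, z up. Empty at the start; has room for the lid at one end (lid's 202 mm along the board's 300 mm) and both jars at the other.
- blue_jar: bystander: loose glaze jar with grey-blue body and black cap, 50 mm diameter, 68 mm high, on the bench behind the damp box. Origin at the centre of its underside. Not to be moved.
There are look-alikes about, which are no part of the job. What is shaped like the cup but orange is not meant.

How it is judged:
On the way, in this order (a step that is already met when the one before it is completed fails the run):
1. both jars stand upright on the ware board, released (x of green_jar in the frame of ware_board between -0.085 and 0.085 m and y of green_jar in the frame of ware_board between -0.14 and 0.14 m and z of each of green_jar, ochre_jar in the frame of ware_board below 0.083 m and angle between each of green_jar, ochre_jar's own z axis and vertical below 0.06 rad and contact force between the fingers and green_jar below 0.1 N and x of ochre_jar in the frame of ware_board between -0.085 and 0.085 m and y of ochre_jar in the frame of ware_board between -0.14 and 0.14 m and contact force between the fingers and ochre_jar below 0.1 N), for 0.2 s.
2. the lid lies flat on the ware board, released, with both jars still standing on the board (all of step 1 and x of lid in the frame of ware_board between -0.07 and 0.07 m and y of lid in the frame of ware_board between -0.13 and 0.13 m and z of lid in the frame of ware_board below 0.095 m and angle between lid's own z axis and vertical below 0.06 rad and contact force between the fingers and lid below 0.1 N), for 0.2 s.
3. the cup stands upright on the banding wheel, released (horizontal distance between cup and banding_wheel below 0.015 m and z of cup in the frame of banding_wheel between 0.091 and 0.098 m and angle between cup's own z axis and vertical below 0.06 rad and contact force between the fingers and cup below 0.1 N), for 0.2 s.
4. the lid is seated on the damp box again, released (horizontal distance between lid and damp_box below 0.01 m and z of lid in the frame of damp_box between 0.092 and 0.099 m and angle between lid's own z axis and vertical below 0.03 rad and angle between the x axis of lid and the x axis of damp_box, either way round below 0.08 rad and contact force between the fingers and lid below 0.1 N), for 0.2 s.
At the end, for the whole second after the job is handed in: Cup upright within 15 mm of the banding wheel's axis; lid flat on the damp box rim, within 10 mm of its centre and 0.08 rad of square; green and ochre jar upright on the lid, each within 15 mm of its start; blue jar within 20 mm of its start; all released and at rest (all of step 3 and all of step 4 and distance of each of green_jar, ochre_jar from where it was at the start of the episode below 0.015 m and angle between each of green_jar, ochre_jar's own z axis and vertical below 0.06 rad and distance of blue_jar from where it was at the start of the episode below 0.02 m and linear speed of each of cup, lid, green_jar, ochre_jar below 0.02 m/s and contact force between the fingers and green_jar below 0.1 N and contact force between the fingers and ochre_jar below 0.1 N); the robot touches nothing.
It fails at once if the cup, the lid or a jar is dropped (let fall more than about 18 mm) or knocked flying ((linear speed of cup above 0.6 m/s and contact force between the fingers and cup below 0.1 N) or (linear speed of lid above 0.6 m/s and contact force between the fingers and lid below 0.1 N) or (linear speed of green_jar above 0.6 m/s and contact force between the fingers and green_jar below 0.1 N) or (linear speed of ochre_jar above 0.6 m/s and contact force between the fingers and ochre_jar below 0.1 N)).
It fails at once if the cup or a jar is tipped by more than 34 degrees (angle between any of cup, green_jar, ochre_jar's own z axis and vertical above 0.6 rad).
It fails at once if the blue jar is moved by more than 20 mm (distance of blue_jar from where it was at the start of the episode above 0.02 m).
It also fails if it takes over 147 s, if anything falls off the work surface, if the arm or the gripper's body presses on something with over 40 N, if the wrist force passes 120 N, or if a joint passes its speed limit or range.

## Robot

A 7-joint arm with a two-finger parallel gripper is mounted at the origin on the work surface; the furniture and walls round the work are solid. World frame = base frame: x ahead of the robot, y to its left, z up, the work surface at z = 0. Lengths are in m, angles in rad, forces in N, time in s.
With the tool pointing down it reaches from about 0.425 to 0.925 m from the base axis. Payload 6.8 kg.
Tool frame: the origin (TCP) lies at the very end of the fingers, on their centre line; the grasp point (between the pads) lies r.grip_depth behind it (r.grip_depth is the distance from the TCP to the grasp point, in m); z points along the fingers, x is the direction in which the jaws open and shut, and the axes are right-handed (so a half turn about z gives the same grasp; the last joint's range is limited). The gripper opens to 85 mm and grips with 20 to 120 N. Pads are 22 mm wide; open, the fingers measure 114 mm over their backs; the gripper's body (76 mm by 85 mm) begins 54 mm behind the grasp point. The pads swing forward as they close: fully open they stand 13 mm farther back than shut.
Start: joints at [1.228, 0.477, 0.022, 1.555, -0.011, 1.109, -0.083], TCP at [0.157, -0.656, 0.231] pointing down, gripper open.
Joint ranges: [-2.96, 2.96], [-0.34, 2.1], [-1.41, 1.46], [0.24, 2.44], [-1.37, 4.51], [0.17, 1.92], [-2.96, 2.96]. Speed limits (rad/s): [2.39, 2.39, 3.14, 3.14, 3.14, 3.14, 3.14].

## Interface

Orientations are given as a rotation vector (axis times angle).
In Python, from bench import readout, grab_frame, workorder, r gives the robot as it stands.
- The arm moves only by the shell command python3 -m handwheel 'ROWS' [FORCE]. ROWS is text: rows parted by semicolons, each of 7 numbers parted by spaces: the shift along the tool's x, y, z in mm, then the turn, a rotation vector about the tool's x, y, z in degrees, then the finger opening in mm, from 0 to 85.4. A call has 1 to 12 rows; each row is the pose to reach, as a shift and turn from the pose commanded when the call began, along the tool's axes at that moment; what a row does not reach only later rows make up. A row lasts 1/8 s, in which the tool goes at most 62.5 mm and 10.7 degrees, less where a joint would pass 70% of its speed; a pose out of reach is approached as far as the arm can. A call with a gripper value outside its range is refused whole. The fingers move at their own pace and stop on an object; FORCE is the grip in N (left out, the last holds). Time passes only in rows, so rows that repeat a pose let the fingers close. It gives the time, the measured TCP pose, the force and the opening at its end, in the units of the state.
- readout.get_obs(): the state, without advancing time (a new reading comes with each control period).
- grab_frame(name): name is "scene" or "top" or "wrist"; returns a dict with "pixels" (400x640x3 uint8, red, green, blue), "fx", "fy", "cx", "cy" (pixels), "rvec" (rotation vector, rad) and "tvec" (3), from world to camera coordinates, as OpenCV has them. Camera axes: x right, y down, z forward; pixel columns grow to the right and rows downward; lengths in m; the calibration is good to about 2 mm. The wrist camera is an equidistant fisheye: a pixel r from the principal point sees the ray r / f radians off the axis. A picture is of the moment at which its call begins. There is no depth.
- workorder.hand_in(): hands the job in, once; it reports no verdict.
The state is a dict: "clock": time; "joints": joint angles; "qvel": joint speeds; "tau": joint torques, N m; "tcp_pos": TCP position; "orientation": TCP orientation; "contact_force": force on the tool from outside, world axes, zero at the start; "moment": the same for the moment, N m; "grip_width": finger opening in m.
Only numpy, scipy, OpenCV 4.12 (cv2) and the standard library are available. Lean on these libraries where they do the work, as an engineer would, in place of code of your own. Each camera call takes 0.05 s, during which the arm holds its last target.

## Working session

There is one attempt and no reset: what is moved stays moved. The work goes in short steps, Python scripts to look and compute and a shell command to move; the robot and the scene stay as the last step left them, time stands still between calls to the robot, and variables do not carry over. Pictures are saved under pics/ and viewed, and the job is handed in when it is done.

```bash
ls -la; mkdir -p pics; python3 - <<'E'
from bench import readout, grab_frame, workorder, r
import cv2
print(readout.get_obs()); print(r.grip_depth)
for n in ["scene","top","wrist"]:
    f=grab_frame(n); cv2.imwrite(f"pics/{n}0.png",f["pixels"][:,:,::-1])
    print(n,{k:v for k,v in f.items() if k!="pixels"})
E
```

```text
total 12
drwxr-xr-x  3 agent agent 4096 Dec  6 08:28 .
drwxr-xr-x 23 root  root  4096 Dec  6 08:28 ..
drwxr-xr-x  2 agent agent 4096 Dec  6 08:28 pics
{'clock': 0.0, 'joints': array([ 1.22789655,  0.47779542,  0.02235046,  1.55645851, -0.01151197,
        1.10929779, -0.08309509]), 'qvel': array([-1.98239149e-05,  2.99492947e-04, -2.35412274e-03, -3.10912195e-04,
        2.34382164e-03,  2.23731407e-04, -4.69058500e-04]), 'tau': array([ 2.59926992e-04, -5.96443105e+01,  1.60818391e+00, -2.81197947e+01,
        1.26687690e-02,  9.37254808e-03, -8.01745784e-06]), 'tcp_pos': array([ 0.15688103, -0.65590356,  0.23032608]), 'orientation': array([-2.46555147e+00,  1.94529988e+00,  2.37807308e-03]), 'contact_force': array([-0.9825945 , -0.73203741,  0.56948638]), 'moment': array([-0.04210378,  0.02451605, -0.00379111]), 'grip_width': 0.08554729774847177}
0.0187
scene {'fx': 517.6087230280395, 'fy': 517.6087230280395, 'cx': 318.8476540160173, 'cy': 201.95669528946308, 'rvec': array([ 0.17374639, -2.88704872,  1.12900006]), 'tvec': array([0.41569248, 0.10155792, 1.56396013])}
top {'fx': 511.75708628928055, 'fy': 511.75708628928055, 'cx': 321.8094039164277, 'cy': 195.76923181950863, 'rvec': array([ 2.15300883, -2.20342053,  0.11260789]), 'tvec': array([0.02533001, 0.44426761, 1.67378793])}
wrist {'fx': 309.70691628693146, 'fy': 309.70691628693146, 'cx': 318.02659446730496, 'cy': 203.97370652851617, 'rvec': array([-2.28735803,  1.80504711,  0.25520019]), 'tvec': array([-0.67354953, -0.03652223,  0.38030693])}
```

View pics/scene0.png

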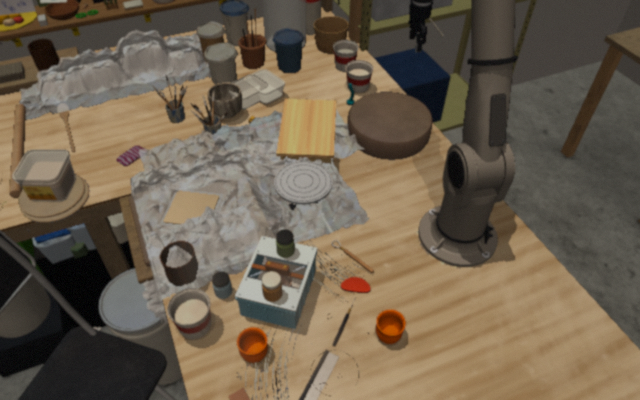

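View pics/top0.png

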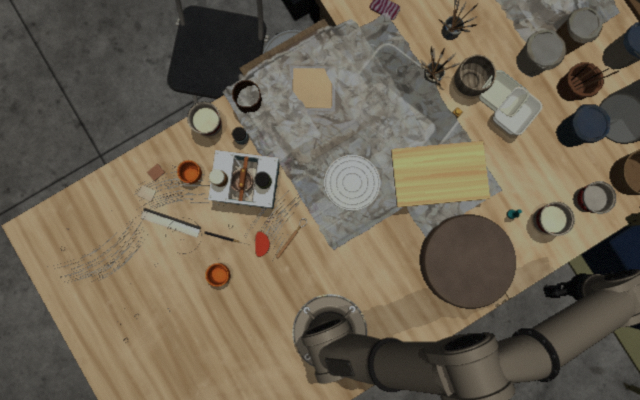

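View pics/wrist0.png

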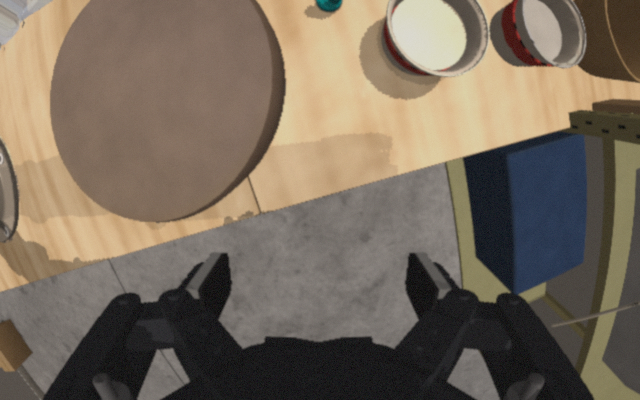

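```bash
cat > h.py <<'E'
from bench import readout, grab_frame, workorder, r
import cv2, numpy as np
from scipy.spatial.transform import Rotation as R
def ray(f,u,v):
    Rm=cv2.Rodrigues(np.array(f["rvec"]))[0]; t=np.array(f["tvec"])
    d=np.array([(u-f["cx"])/f["fx"],(v-f["cy"])/f["fy"],1.])
    if f.get("fish"):
        a=d[:2]; rr=np.linalg.norm(a); d=np.array([*(a/rr*np.sin(rr)),np.cos(rr)]) if rr>1e-9 else np.array([0,0,1.])
    return -Rm.T@t, Rm.T@(d/np.linalg.norm(d))
def onz(f,u,v,z):
    o,d=ray(f,u,v); return o+d*(z-o[2])/d[2]
def proj(f,P):
    P=np.atleast_2d(P).astype(float); Rm=cv2.Rodrigues(np.array(f["rvec"]))[0]
    c=P@Rm.T+np.array(f["tvec"])
    if f.get("fish"):
        rr=np.hypot(c[:,0],c[:,1]); th=np.arctan2(rr,c[:,2]); s=th/np.maximum(rr,1e-9)
        return np.c_[c[:,0]*s*f["fx"]+f["cx"],c[:,1]*s*f["fy"]+f["cy"]]
    return np.c_[c[:,0]/c[:,2]*f["fx"]+f["cx"],c[:,1]/c[:,2]*f["fy"]+f["cy"]]
def grab(n,tag=None):
    f=grab_frame(n); f["fish"]=(n=="wrist")
    f["bgr"]=np.ascontiguousarray(f["pixels"][:,:,::-1])
    if tag: cv2.imwrite(f"pics/{tag}.png",f["bgr"])
    return f
def crop(f,x0,y0,x1,y1,s,tag):
    cv2.imwrite(f"pics/{tag}.png",cv2.resize(f["bgr"][y0:y1,x0:x1],None,fx=s,fy=s,interpolation=cv2.INTER_CUBIC))
def mask(f,lo,hi,roi):
    hsv=cv2.cvtColor(f["bgr"],cv2.COLOR_BGR2HSV); m=cv2.inRange(hsv,np.array(lo),np.array(hi))
    k=np.zeros_like(m); x0,y0,x1,y1=roi; k[y0:y1,x0:x1]=m[y0:y1,x0:x1]; return k
def big(m):
    c=cv2.findContours(m,cv2.RETR_EXTERNAL,cv2.CHAIN_APPROX_NONE)[0]
    return max(c,key=cv2.contourArea)
def tool_to_world():
    o=readout.get_obs(); return np.array(o["tcp_pos"]), R.from_rotvec(o["orientation"])
E
python3 - <<'E'
from h import *
f=grab("top"); crop(f,195,135,295,225,8,"top_box"); crop(f,320,130,500,220,4,"top_wb")
g=grab("scene"); crop(g,220,220,330,330,5,"sc_box")
for u,v in [(244,180),(352,182),(441,174),(240,135)]: print(u,v,onz(f,u,v,.09).round(3))
E
```

```text
244 180 [0.494 0.262 0.09 ]
352 182 [ 0.48  -0.081  0.09 ]
441 174 [ 0.499 -0.366  0.09 ]
240 135 [0.64  0.273 0.09 ]
```

View pics/top_box.png

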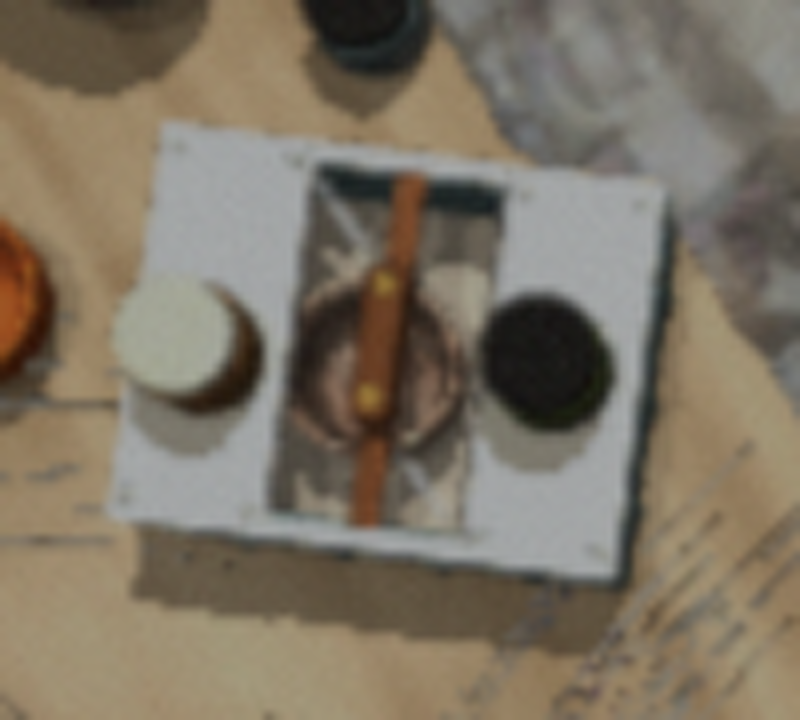

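View pics/sc_box.png

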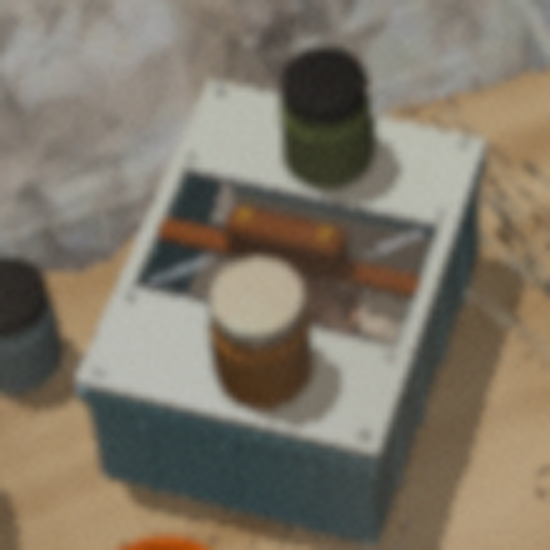

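View pics/top_wb.png

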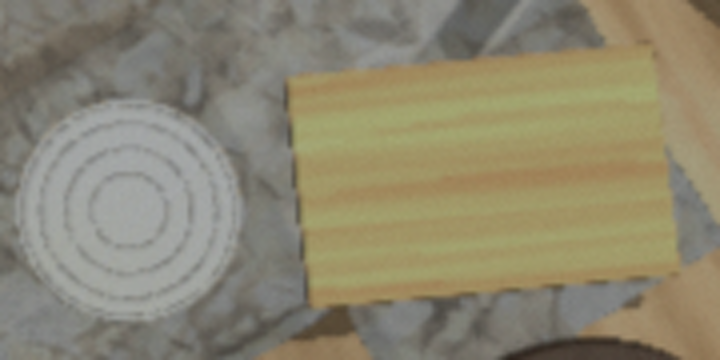

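```bash
python3 - <<'E'
from h import *
f=grab("top"); g=grab("scene")
def ang(p,q): d=q-p; return np.degrees(np.arctan2(d[1],d[0]))
# lid corners from top crop
C=[(165,122),(670,185),(618,580),(110,517)]
P=np.array([onz(f,195+(u+.5)/8-.5,135+(v+.5)/8-.5,.101) for u,v in C]); print("lid top cam",P.round(4).tolist(),"c",P.mean(0).round(4),
 [np.linalg.norm(P[i]-P[(i+1)%4]).round(3) for i in range(4)],[ang(P[i],P[(i+1)%4]).round(1) for i in range(4)])
C=[(210,82),(487,145),(378,455),(80,390)]
P=np.array([onz(g,220+(u+.5)/5-.5,220+(v+.5)/5-.5,.101) for u,v in C]); print("lid scene",P.round(4).tolist(),"c",P.mean(0).round(4),
 [np.linalg.norm(P[i]-P[(i+1)%4]).round(3) for i in range(4)],[ang(P[i],P[(i+1)%4]).round(1) for i in range(4)])
# caps z=.169
for n,(u,v),(a,b) in [("ochre",(176,337),(257,292)),("green",(545,360),(324,80))]:
    print(n,onz(f,195+(u+.5)/8-.5,135+(v+.5)/8-.5,.169).round(4),onz(g,220+(a+.5)/5-.5,220+(b+.5)/5-.5,.169).round(4))
print("handle",[onz(f,195+(u+.5)/8-.5,135+(v+.5)/8-.5,.127).round(4).tolist() for u,v in [(386,268),(373,415)]])
print("handle sc",[onz(g,220+(u+.5)/5-.5,220+(v+.5)/5-.5,.127).round(4).tolist() for u,v in [(243,214),(330,233)]])
# board
C=[(290,78),(652,44),(680,272),(310,305)]
P=np.array([onz(f,320+(u+.5)/4-.5,130+(v+.5)/4-.5,.079) for u,v in C]); print("board",P.round(4).tolist(),"c",P.mean(0).round(4),
 [np.linalg.norm(P[i]-P[(i+1)%4]).round(3) for i in range(4)],[ang(P[i],P[(i+1)%4]).round(1) for i in range(4)])
m=mask(f,(0,0,100),(180,40,255),(322,150,383,214)); 
c=cv2.findContours(m,cv2.RETR_EXTERNAL,cv2.CHAIN_APPROX_NONE)[0]; 
u,v=320+(129.5+.5)/4-.5,130+(210+.5)/4-.5
print("wheel",onz(f,u,v,.094).round(4), "radius chk",onz(f,320+18/4,v,.094).round(3),onz(f,320+241/4,v,.094).round(3))
print("blue",onz(f,195+365/8,135+20/8,.068).round(3))
crop(g,260,90,380,215,5,"sc_wb")
E
```

```text
lid top cam [[0.5914, 0.3508, 0.101], [0.5617, 0.1511, 0.101], [0.4051, 0.1739, 0.101], [0.4345, 0.3731, 0.101]] c [0.4982 0.2622 0.101 ] [np.float64(0.202), np.float64(0.158), np.float64(0.201), np.float64(0.158)] [np.float64(-98.5), np.float64(171.7), np.float64(81.6), np.float64(-8.1)]
lid scene [[0.5602, 0.1531, 0.101], [0.4033, 0.1778, 0.101], [0.4335, 0.374, 0.101], [0.5868, 0.3554, 0.101]] c [0.496  0.2651 0.101 ] [np.float64(0.159), np.float64(0.199), np.float64(0.154), np.float64(0.204)] [np.float64(171.1), np.float64(81.3), np.float64(-6.9), np.float64(-97.5)]
ochre [0.4961 0.3336 0.169 ] [0.4971 0.3321 0.169 ]
green [0.4842 0.1944 0.169 ] [0.4863 0.198  0.169 ]
handle [[0.527, 0.2601, 0.127], [0.4696, 0.2657, 0.127]]
handle sc [[0.5206, 0.2575, 0.127], [0.4742, 0.2638, 0.127]]
board [[0.5853, -0.2148, 0.079], [0.6068, -0.5092, 0.079], [0.4211, -0.5219, 0.079], [0.4014, -0.2241, 0.079]] c [ 0.5036 -0.3675  0.079 ] [np.float64(0.295), np.float64(0.186), np.float64(0.298), np.float64(0.184)] [np.float64(-85.8), np.float64(-176.1), np.float64(93.8), np.float64(2.9)]
wheel [ 0.4792 -0.0811  0.094 ] radius chk [0.481 0.006 0.094] [ 0.477 -0.171  0.094]
blue [0.636 0.275 0.068]
```

View pics/sc_wb.png

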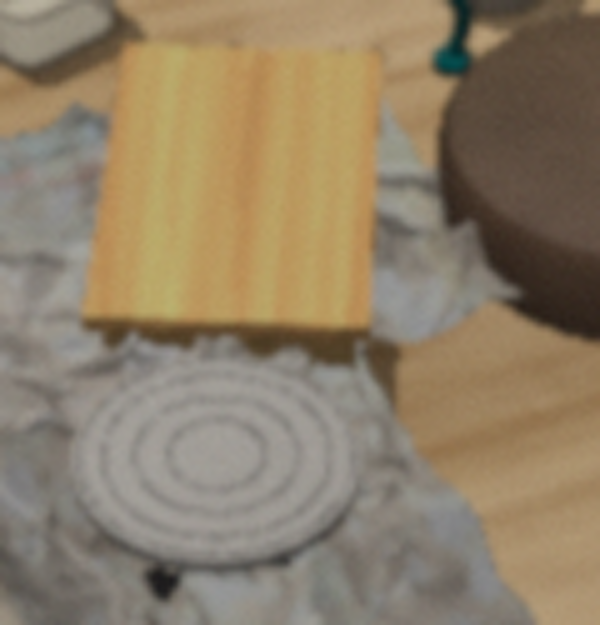

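```bash
cat > plan.py <<'E'
import sys
from h import *
# args: x y z yaw(deg, jaw axis), chained targets separated by /
p,Rm=tool_to_world(); o=readout.get_obs()
print("now",p.round(4),"yaw",np.degrees(np.arctan2(*Rm.as_matrix()[[1,0],0])).round(2),"t",round(o["clock"],2),"w",round(o["grip_width"],4),"F",np.round(o["contact_force"],1),"q",np.round(o["joints"],2))
for seg in " ".join(sys.argv[1:]).split("/"):
    if not seg.strip(): continue
    x,y,z,a=map(float,seg.split()); a=np.radians(a); c,s=np.cos(a),np.sin(a)
    T=R.from_matrix(np.array([[c,s,0],[s,-c,0],[0,0,-1]]))
    d=Rm.inv().apply(np.array([x,y,z])-p)*1000; t=np.degrees((Rm.inv()*T).as_rotvec())
    print(seg,"->",np.round(d,1),np.round(t,1),"rows>=",int(np.ceil(max(np.linalg.norm(d)/62.5,np.linalg.norm(t)/10.7))))
E
python3 plan.py 0.42 -0.45 0.32 -50 / 0.52 -0.2 0.32 -30 / 0.55 0.1 .32 -8.2 / .4852 .1955 .30 -8.2
```

```text
now [ 0.157  -0.6564  0.2311] yaw -76.55 t 0.35 w 0.0856 F [0.5 0.7 0.4] q [ 1.23  0.48  0.02  1.56 -0.01  1.11 -0.08]
0.42 -0.45 0.32 -50  -> [-139.6 -303.8  -88.9] [ -0.    0.  -26.5] rows>= 6
 0.52 -0.2 0.32 -30  -> [-359.4 -459.2  -88.8] [ -0.    0.  -46.5] rows>= 10
 0.55 0.1 .32 -8.2  -> [-644.2 -558.2  -88.7] [ -0.    0.  -68.3] rows>= 14
 .4852 .1955 .30 -8.2 -> [-752.2 -517.4  -68.6] [ -0.    0.  -68.3] rows>= 15
```

```bash
python3 -m handwheel '-25 -50 -60 0 0 -5 85; -70 -150 -85 0 0 -13 85; -105 -230 -89 0 0 -20 85; -140 -304 -89 0 0 -26 85; -210 -355 -89 0 0 -33 85; -285 -410 -89 0 0 -40 85; -359 -459 -89 0 0 -46 85; -359 -459 -89 0 0 -46 85; -359 -459 -89 0 0 -46 85'; python3 plan.py 0.55 0.1 .32 -8.2 / .4852 .1955 .30 -8.2
```

```text
clock: 1.48
tcp_pos: [0.495, -0.2474, 0.3196]
orientation: [3.03, -0.828, 0.001]
contact_force: [1.3, -0.6, -0.2]
grip_width: 0.0851
now [ 0.495  -0.2474  0.3196] yaw -30.56 t 1.48 w 0.0851 F [ 1.3 -0.6 -0.2] q [ 0.66  0.23 -0.36  1.72  0.09  1.21 -0.26]
0.55 0.1 .32 -8.2  -> [-129.3 -327.1   -0.5] [  0.   -0.  -22.4] rows>= 6
 .4852 .1955 .30 -8.2 -> [-233.7 -376.4   19.4] [  0.   -0.  -22.4] rows>= 8
```

```bash
python3 -m handwheel '-50 -110 0 0 0 -8 85; -90 -220 0 0 0 -15 85; -129 -300 0 0 0 -22 85; -180 -350 0 0 0 -22 85; -234 -376 10 0 0 -22 85; -234 -376 10 0 0 -22 85; -234 -376 10 0 0 -22 85; -234 -376 10 0 0 -22 85; -234 -376 10 0 0 -22 85; -234 -376 10 0 0 -22 85'; python3 plan.py .4852 .1955 .30 -8.2; python3 - <<'E'
from h import *
f=grab("wrist","w1")
E
```

```text
clock: 2.72
tcp_pos: [0.4846, 0.1916, 0.3092]
orientation: [3.132, -0.239, 0.0]
contact_force: [0.1, 0.4, -0.2]
grip_width: 0.085
now [0.4846 0.1916 0.3092] yaw -8.71 t 2.73 w 0.085 F [ 0.1  0.4 -0.2] q [ 0.11  0.22 -0.7   1.78  0.15  1.19 -0.79]
.4852 .1955 .30 -8.2 -> [-0.1 -4.   9.2] [ 0.1 -0.  -0.5] rows>= 1
```

View pics/w1.png

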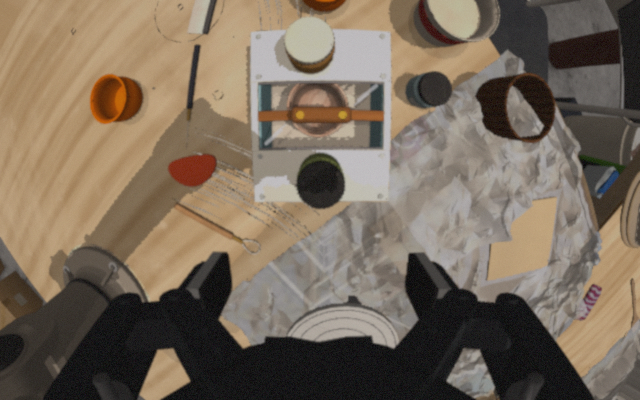

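```bash
python3 - <<'E'
from h import *
f=grab("wrist"); crop(f,235,15,405,215,3.5,"w1c")
P=np.array([onz(f,u,v,.101) for u,v in [(251,31),(391,31),(389,202),(251,202)]]); print(P.round(4).tolist(),P.mean(0).round(4))
print("g",onz(f,320,181,.169).round(4),"o",onz(f,310,45,.169).round(4))
E
```

```text
[[0.435, 0.3754, 0.101], [0.593, 0.3517, 0.101], [0.5639, 0.1506, 0.101], [0.4002, 0.1758, 0.101]] [0.498  0.2634 0.101 ]
g [0.4874 0.2022 0.169 ] o [0.4978 0.3289 0.169 ]
```

View pics/w1c.png

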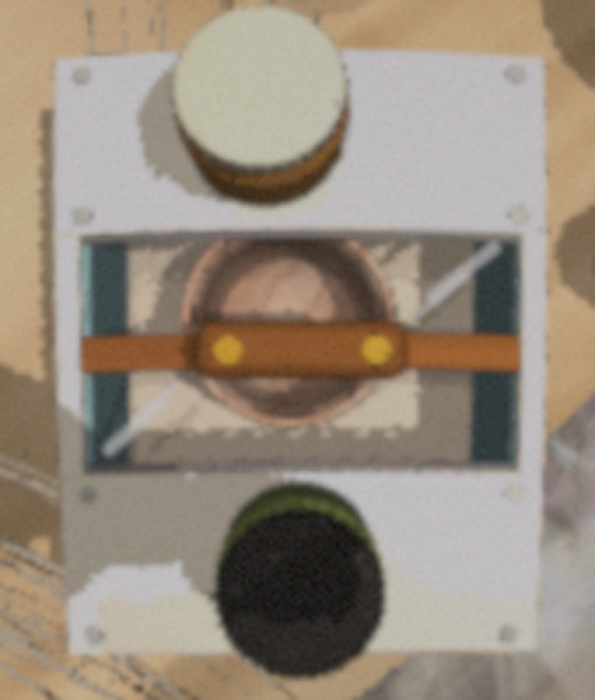

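```bash
python3 - <<'E'
from h import *
f=grab("wrist")
q=lambda u,v:(235+(u+.5)/3.5-.5,15+(v+.5)/3.5-.5)
print("g",onz(f,*q(300,592),.169).round(4),"o",onz(f,*q(262,88),.169).round(4))
# cup rim edges at .078
print("cup rim",[onz(f,*q(*p),.078).round(4).tolist() for p in [(184,310),(397,310),(293,228),(291,428)]])
# handle ends
print("h",[onz(f,*q(*p),.127).round(4).tolist() for p in [(198,350),(406,350),(228,350),(377,350)]])
E
python3 plan.py .4856 .1960 .27 -8.2 / .4856 .1960 .125 -8.2
```

```text
g [0.4873 0.1997 0.169 ] o [0.498  0.3342 0.169 ]
cup rim [[0.4609, 0.2842, 0.078], [0.5327, 0.2731, 0.078], [0.5019, 0.3064, 0.078], [0.4907, 0.2379, 0.078]]
h [[0.4675, 0.2685, 0.127], [0.5286, 0.2592, 0.127], [0.4763, 0.267, 0.127], [0.5201, 0.2604, 0.127]]
now [0.4845 0.1919 0.3093] yaw -8.71 t 2.88 w 0.0851 F [-0.1 -0.6 -1. ] q [ 0.11  0.22 -0.7   1.78  0.15  1.19 -0.79]
.4856 .1960 .27 -8.2  -> [ 0.4 -4.2 39.3] [ 0.  -0.  -0.5] rows>= 1
 .4856 .1960 .125 -8.2 -> [  0.4  -4.3 184.3] [ 0.  -0.  -0.5] rows>= 3
```

```bash
python3 -m handwheel '1 -6 60 0 0 0 85; 1 -6 110 0 0 0 85; 1 -6 150 0 0 0 85; 1 -6 180 0 0 0 85; 1 -6 195 0 0 0 85; 1 -6 195 0 0 0 85; 1 -6 195 0 0 0 70; 1 -6 195 0 0 0 60; 1 -6 195 0 0 0 50; 1 -6 195 0 0 0 40; 1 -6 195 0 0 0 40; 1 -6 195 0 0 0 40' 40; python3 plan.py .486 .1975 .3 -8.2; python3 -c "
from h import *
grab('wrist','w2');f=grab('scene');crop(f,200,180,360,340,4,'s2')"
```

```text
clock: 4.38
tcp_pos: [0.4869, 0.1995, 0.1155]
orientation: [-3.132, 0.234, -0.004]
contact_force: [0.1, -0.7, 6.7]
grip_width: 0.0474
now [0.4869 0.1995 0.1155] yaw -8.56 t 4.38 w 0.0474 F [ 0.1 -0.7  6.7] q [-0.    0.45 -0.63  1.98  0.36  0.81 -0.98]
.486 .1975 .3 -8.2 -> [  -0.2    2.  -184.5] [-0.  -0.1 -0.4] rows>= 3
```

View pics/s2.png

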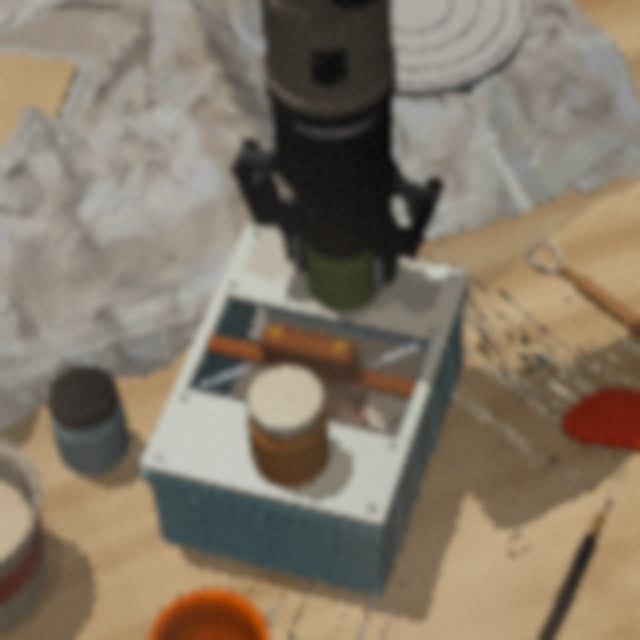

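View pics/w2.png

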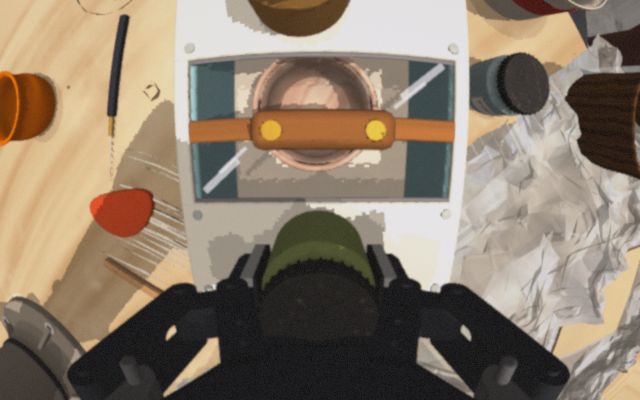

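```bash
python3 -m handwheel '0 0 -5 0 0 0 40; 0 0 -20 0 0 0 40; 0 0 -50 0 0 0 40; 0 0 -90 0 0 0 40; 0 0 -120 0 0 0 40; 0 0 -140 0 0 0 40; 0 0 -145 0 0 0 40; 0 0 -145 0 0 0 40; 0 0 -145 0 0 0 40'; python3 plan.py .5 0 .26 -5 / .5 -.25 .26 0  / .4629 -.4756 .20 4; python3 -c "
from h import *
f=grab('scene');crop(f,200,130,360,290,4,'s3')"
```

```text
clock: 5.6
tcp_pos: [0.4853, 0.199, 0.2583]
orientation: [3.132, -0.234, -0.003]
contact_force: [0.2, 0.0, -1.9]
grip_width: 0.0475
now [0.4853 0.199  0.2583] yaw -8.54 t 5.6 w 0.0475 F [ 0.2  0.  -1.9] q [ 0.08  0.28 -0.7   1.84  0.2   1.09 -0.84]
.5 0 .26 -5  -> [ 44.1 194.6  -1.6] [ 0.   0.1 -3.5] rows>= 4
 .5 -.25 .26 0  -> [ 81.3 441.8  -1.4] [ 0.   0.1 -8.5] rows>= 8
 .4629 -.4756 .20 4 -> [ 78.2 670.4  58.8] [  0.    0.1 -12.5] rows>= 11
```

View pics/s3.png

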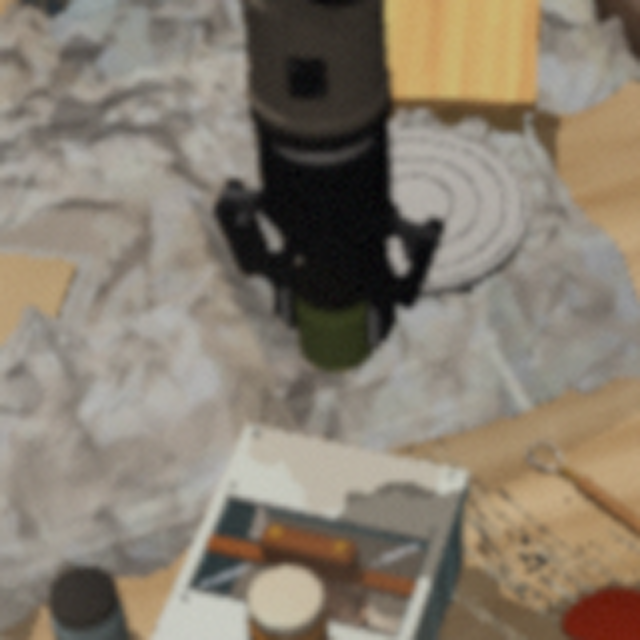

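```bash
python3 -m handwheel '5 20 0 0 0 0 40; 20 60 0 0 0 -2 40; 35 110 0 0 0 -3 40; 45 165 0 0 0 -4 40; 55 225 0 0 0 -5 40; 65 285 0 0 0 -6 40; 70 345 0 0 0 -7 40; 76 405 0 0 0 -8 40; 80 460 0 0 0 -9 40; 80 515 0 0 0 -10 40; 80 570 0 0 0 -11 40; 79 615 10 0 0 -12 40'; python3 plan.py  .4629 -.4756 .20 4 /  .4629 -.4756 .096 4
```

```text
clock: 7.15
tcp_pos: [0.4719, -0.4231, 0.2489]
orientation: [3.14, 0.093, 0.0]
contact_force: [0.2, 0.4, -1.1]
grip_width: 0.0475
now [ 0.4719 -0.4231  0.2489] yaw 3.41 t 7.15 w 0.0475 F [ 0.2  0.4 -1.1] q [ 0.93  0.43 -0.4   1.62  0.18  1.13  0.54]
.4629 -.4756 .20 4  -> [-12.1  51.8  48.9] [ 0.  -0.  -0.6] rows>= 2
 .4629 -.4756 .096 4 -> [-12.1  51.8 152.9] [ 0.  -0.  -0.6] rows>= 3
```

```bash
python3 -m handwheel '-6 25 10 0 0 -1 40; -12 52 40 0 0 -1 40; -12 52 80 0 0 -1 40; -12 52 110 0 0 -1 40; -12 52 120 0 0 -1 40; -12 52 120 0 0 -1 40; -12 52 120 0 0 -1 40'; python3 plan.py  .4629 -.4756 .096 4; python3 -c "
from h import *
f=grab('wrist','w4')"
```

```text
clock: 8.02
tcp_pos: [0.4646, -0.4738, 0.1308]
orientation: [3.138, 0.122, 0.003]
contact_force: [0.1, 0.4, -1.2]
grip_width: 0.0476
now [ 0.4646 -0.4738  0.1308] yaw 4.46 t 8.03 w 0.0476 F [ 0.1  0.4 -1.2] q [ 0.96  0.58 -0.36  1.65  0.24  0.95  0.58]
.4629 -.4756 .096 4 -> [-1.9  1.6 34.8] [ 0.1 -0.1  0.5] rows>= 1
```

View pics/w4.png

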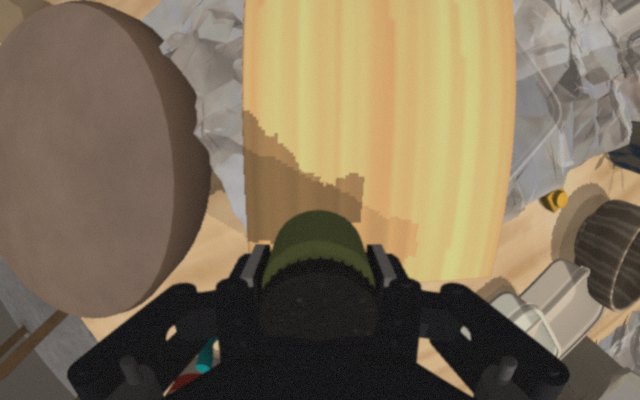

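```bash
python3 - <<'E'
from h import *
f=grab("wrist")
for u,v in [(245,150),(512,150),(500,275),(247,230),(440,283)]: 
    P=onz(f,u,v,.079); d=P[:2]-[.5035,-.3675]; a=np.radians(4); print(u,v,P.round(3),"board",(d@[np.cos(a),np.sin(a)]).round(4),(d@[-np.sin(a),np.cos(a)]).round(4))
E
```

```text
245 150 [ 0.413 -0.427  0.079] board -0.0942 -0.0536
512 150 [ 0.6   -0.408  0.079] board 0.0937 -0.0475
500 275 [ 0.617 -0.509  0.079] board 0.1036 -0.1493
247 230 [ 0.416 -0.482  0.079] board -0.0957 -0.1083
440 283 [ 0.562 -0.516  0.079] board 0.0476 -0.1522
```

```bash
python3 -m handwheel '-1 1 12 0 0 0 40; -1 1 24 0 0 0 40; -1 1 31 0 0 0 40; -1 1 35 0 0 0 40; -1 1 37 0 0 0 40; -1 1 37 0 0 0 40'; python3 plan.py
```

```text
clock: 8.88
tcp_pos: [0.4624, -0.474, 0.0936]
orientation: [-3.139, -0.122, 0.002]
contact_force: [-4.5, 3.2, 8.4]
grip_width: 0.0479
now [ 0.4624 -0.474   0.0936] yaw 4.45 t 8.88 w 0.0479 F [-4.5  3.2  8.4] q [ 0.95  0.63 -0.35  1.68  0.26  0.89  0.57]
```

```bash
python3 -m handwheel '0 0 0 0 0 0 52; 0 0 0 0 0 0 60; 0 0 0 0 0 0 70; 0 0 0 0 0 0 78; 0 0 0 0 0 0 80; 0 0 -20 0 0 0 80; 0 0 -60 0 0 0 80; 0 0 -110 0 0 0 80; 0 0 -160 0 0 0 80; 0 0 -165 0 0 0 80; 0 0 -165 0 0 0 80'; python3 plan.py .49 -.25 .26 0 / .5 0 .26 -5 / .497 .3333 .26 -8.2; python3 -c "
from h import *
f=grab('scene');crop(f,260,80,380,200,5,'s5'); f=grab('wrist','w5')"
```

```text
clock: 10.25
tcp_pos: [0.4628, -0.4743, 0.2585]
orientation: [3.138, 0.122, 0.001]
contact_force: [0.6, 0.1, 0.2]
grip_width: 0.0798
now [ 0.4628 -0.4743  0.2585] yaw 4.45 t 10.25 w 0.0798 F [0.6 0.1 0.2] q [ 0.98  0.46 -0.39  1.54  0.19  1.18  0.63]
.49 -.25 .26 0  -> [  44.5 -221.5   -1.8] [ 0.1 -0.1  4.5] rows>= 4
 .5 0 .26 -5  -> [  73.9 -470.    -2.1] [ 0.1 -0.1  9.5] rows>= 8
 .497 .3333 .26 -8.2 -> [  96.7 -802.5   -2.4] [ 0.1 -0.1 12.7] rows>= 13
```

View pics/w5.png

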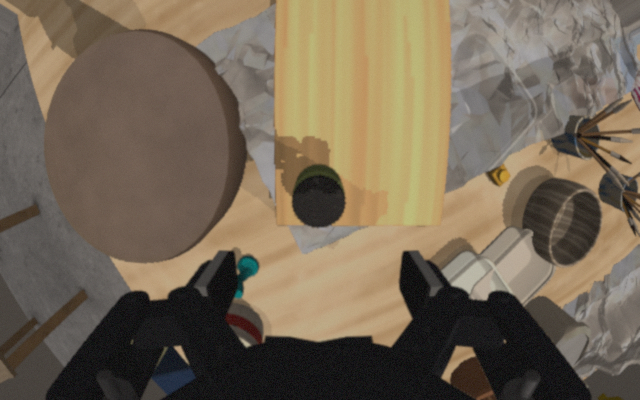

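```bash
python3 -m handwheel '15 -55 0 0 0 1 85; 30 -115 0 0 0 2 85; 40 -175 0 0 0 3 85; 46 -235 0 0 0 4 85; 55 -295 0 0 0 6 85; 62 -355 0 0 0 7 85; 68 -415 0 0 0 8 85; 74 -475 0 0 0 9 85; 80 -535 0 0 0 10 85; 84 -595 0 0 0 11 85; 88 -655 0 0 0 12 85; 92 -710 0 0 0 13 85'; python3 plan.py .497 .3333 .26 -8.2
```

```text
clock: 11.85
tcp_pos: [0.4984, 0.2423, 0.256]
orientation: [3.132, -0.234, -0.003]
contact_force: [1.8, -1.0, -0.3]
grip_width: 0.0849
now [0.4984 0.2423 0.256 ] yaw -8.55 t 11.85 w 0.0849 F [ 1.8 -1.  -0.3] q [ 0.01  0.34 -0.71  1.78  0.24  1.12 -0.93]
.497 .3333 .26 -8.2 -> [-14.9 -89.7  -4.1] [ 0.1  0.1 -0.4] rows>= 2
```

```bash
python3 -m handwheel '-8 -45 0 0 0 0 85; -15 -88 0 0 0 0 85; -15 -88 0 0 0 0 85; -15 -88 0 0 0 0 85'; python3 plan.py .497 .3333 .1155 -8.2;  python3 -c "
from h import *
f=grab('wrist','w6')"
```

```text
clock: 12.35
tcp_pos: [0.4973, 0.3289, 0.256]
orientation: [3.131, -0.234, -0.003]
contact_force: [0.3, -0.6, -0.2]
grip_width: 0.0849
now [0.4973 0.3289 0.256 ] yaw -8.55 t 12.35 w 0.0849 F [ 0.3 -0.6 -0.2] q [-0.15  0.41 -0.71  1.68  0.29  1.16 -1.09]
.497 .3333 .1155 -8.2 -> [ -0.7  -4.6 140.5] [ 0.1  0.1 -0.3] rows>= 3
```

View pics/w6.png

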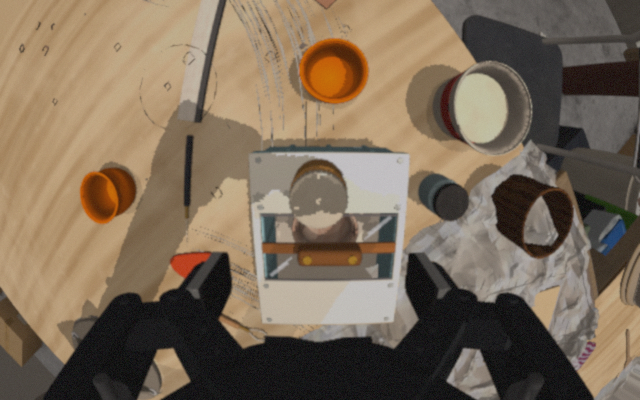

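```bash
python3 -m handwheel '-1 -5 50 0 0 0 85; -1 -5 95 0 0 0 85; -1 -5 125 0 0 0 85; -1 -5 139 0 0 0 85; -1 -5 141 0 0 0 85; -1 -5 141 0 0 0 75; -1 -5 141 0 0 0 65; -1 -5 141 0 0 0 55; -1 -5 141 0 0 0 47; -1 -5 141 0 0 0 40; -1 -5 141 0 0 0 40; -1 -5 141 0 0 0 40' 40; python3 plan.py .497 .3333 .3 -8.2
```

```text
clock: 13.9
tcp_pos: [0.4978, 0.3353, 0.1172]
orientation: [-3.132, 0.234, -0.002]
contact_force: [-1.1, -1.4, 5.3]
grip_width: 0.0476
now [0.4978 0.3353 0.1172] yaw -8.56 t 13.9 w 0.0476 F [-1.1 -1.4  5.3] q [-0.22  0.57 -0.65  1.81  0.42  0.91 -1.2 ]
.497 .3333 .3 -8.2 -> [  -0.3    2.  -182.8] [-0.  -0.1 -0.4] rows>= 3
```

```bash
python3 -c "
from h import *
f=grab('wrist','w7')"
```

```text
(no output)
```

View pics/w7.png

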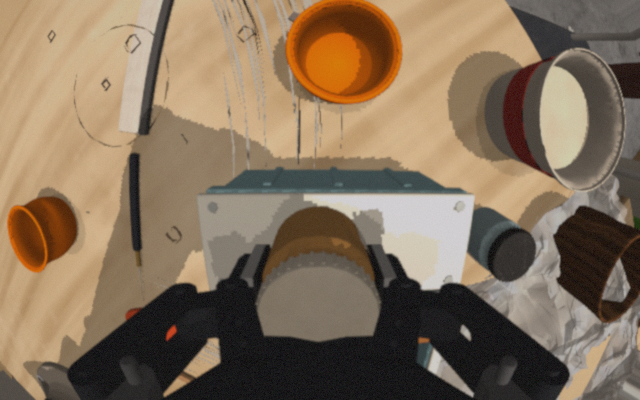

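```bash
python3 -m handwheel '0 0 -5 0 0 0 40; 0 0 -20 0 0 0 40; 0 0 -55 0 0 0 40; 0 0 -100 0 0 0 40; 0 0 -135 0 0 0 40; 0 0 -145 0 0 0 40; 0 0 -145 0 0 0 40; 0 0 -145 0 0 0 40'; python3 plan.py .51 0 .26 -5 / .51 -.25 .26 0  / .5587 -.4689 .25 4
```

```text
clock: 14.95
tcp_pos: [0.4967, 0.3343, 0.2595]
orientation: [3.131, -0.234, -0.003]
contact_force: [-0.4, -0.6, -3.3]
grip_width: 0.0473
now [0.4967 0.3343 0.2595] yaw -8.55 t 14.95 w 0.0473 F [-0.4 -0.6 -3.3] q [-0.16  0.42 -0.72  1.67  0.29  1.17 -1.1 ]
.51 0 .26 -5  -> [6.280e+01 3.286e+02 1.000e-01] [ 0.1  0.1 -3.5] rows>= 6
 .51 -.25 .26 0  -> [1.000e+02 5.758e+02 5.000e-01] [ 0.1  0.1 -8.5] rows>= 10
 .5587 -.4689 .25 4 -> [180.7 785.   10.8] [  0.1   0.1 -12.5] rows>= 13
```

```bash
python3 -m handwheel '5 25 0 0 0 0 40; 15 70 0 0 0 -1 40; 27 125 0 0 0 -1 40; 38 185 0 0 0 -2 40; 50 245 0 0 0 -3 40; 60 305 0 0 0 -3 40; 70 365 0 0 0 -4 40; 78 425 0 0 0 -5 40; 87 485 0 0 0 -6 40; 96 545 0 0 0 -8 40; 110 605 0 0 0 -9 40; 125 650 0 0 0 -10 40'; python3 plan.py .5587 -.4689 .25 4; python3 -m handwheel '22 60 0 0 0 -1 40; 36 100 0 0 0 -2 40; 50 145 0 0 0 -3 40; 52 165 0 0 0 -3 40; 52 165 0 0 0 -3 40; 52 165 0 0 0 -3 40';python3 plan.py .5587 -.4689 .13 4 / .5587 -.4689 .0945 4
```

```text
clock: 16.45
tcp_pos: [0.5229, -0.3293, 0.2594]
orientation: [-3.141, -0.037, 0.005]
contact_force: [0.5, 1.0, -1.8]
grip_width: 0.0472
now [ 0.5229 -0.3293  0.2594] yaw 1.34 t 16.45 w 0.0472 F [ 0.5  1.  -1.8] q [ 0.82  0.4  -0.47  1.64  0.2   1.15  0.32]
.5587 -.4689 .25 4 -> [ 32.6 140.4   9.2] [-0.   0.2 -2.7] rows>= 3
clock: 17.2
tcp_pos: [0.5806, -0.4882, 0.2601]
orientation: [-3.137, -0.124, 0.002]
contact_force: [0.1, 0.2, -2.1]
grip_width: 0.0475
now [ 0.5806 -0.4882  0.2601] yaw 4.53 t 17.2 w 0.0475 F [ 0.1  0.2 -2.1] q [ 0.86  0.64 -0.42  1.26  0.25  1.3   0.53]
.5587 -.4689 .13 4  -> [-20.2 -20.7 130.1] [-0.1  0.1  0.5] rows>= 3
 .5587 -.4689 .0945 4 -> [-20.1 -20.6 165.6] [-0.1  0.1  0.5] rows>= 3
```

```bash
python3 -m handwheel '-10 -10 30 0 0 0 40; -20 -21 80 0 0 0 40; -20 -21 120 0 0 0 40; -20 -21 140 0 0 0 40; -20 -21 152 0 0 0 40; -20 -21 160 0 0 0 40; -20 -21 164 0 0 0 40; -20 -21 165 0 0 0 40; -20 -21 165 0 0 0 40'; python3 plan.py; python3 -c "
from h import *
f=grab('wrist','w8')"
```

```text
clock: 18.32
tcp_pos: [0.5593, -0.4708, 0.0969]
orientation: [3.139, 0.122, 0.001]
contact_force: [-0.6, -1.5, -3.0]
grip_width: 0.0474
now [ 0.5593 -0.4708  0.0969] yaw 4.45 t 18.32 w 0.0474 F [-0.6 -1.5 -3. ] q [ 0.87  0.73 -0.4   1.49  0.31  0.99  0.47]
```

View pics/w8.png

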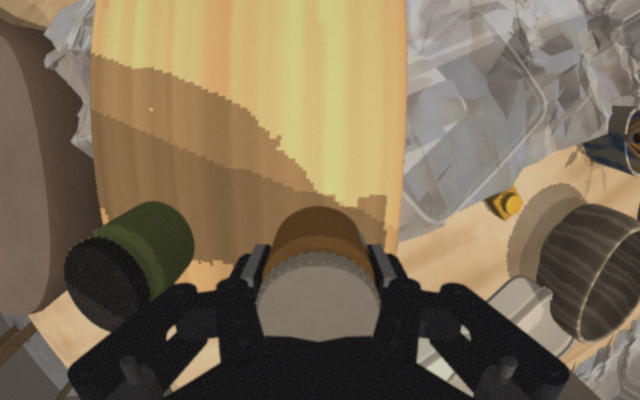

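```bash
python3 -m handwheel '0 0 2 0 0 0 40; 0 0 3 0 0 0 40; 0 0 3 0 0 0 40'; python3 plan.py
```

```text
clock: 18.75
tcp_pos: [0.5593, -0.4709, 0.0953]
orientation: [3.138, 0.122, 0.001]
contact_force: [-3.3, 0.7, 7.1]
grip_width: 0.047
now [ 0.5593 -0.4709  0.0953] yaw 4.44 t 18.75 w 0.047 F [-3.3  0.7  7.1] q [ 0.87  0.73 -0.4   1.49  0.32  0.99  0.46]
```

```bash
python3 -m handwheel '0 0 0 0 0 0 52; 0 0 0 0 0 0 58; 0 0 0 0 0 0 66; 0 0 0 0 0 0 70; 0 0 0 0 0 0 70; 0 0 -20 0 0 0 70; 0 0 -60 0 0 0 70; 0 0 -110 0 0 0 70; 0 0 -165 0 0 0 70; 0 0 -165 0 0 0 70; 0 0 -165 0 0 0 70';  python3 plan.py .5 -.2 .27 40 / .5 .0 .27 60 / .4975 .2633 .25 81.8; python3 -c "
from h import *
f=grab('wrist','w9')"
```

```text
clock: 20.12
tcp_pos: [0.559, -0.4706, 0.2595]
orientation: [3.138, 0.122, 0.001]
contact_force: [-0.4, -0.3, -0.6]
grip_width: 0.07
now [ 0.559  -0.4706  0.2595] yaw 4.45 t 20.12 w 0.07 F [-0.4 -0.3 -0.6] q [ 0.88  0.59 -0.43  1.35  0.25  1.26  0.52]
.5 -.2 .27 40  -> [ -37.8 -274.3  -10.8] [  0.1  -0.  -35.5] rows>= 5
 .5 .0 .27 60  -> [ -22.3 -473.7  -11. ] [  0.1  -0.  -55.5] rows>= 8
 .4975 .2633 .25 81.8 -> [  -4.4 -736.4    8.7] [  0.1  -0.  -77.3] rows>= 12
```

View pics/w9.png

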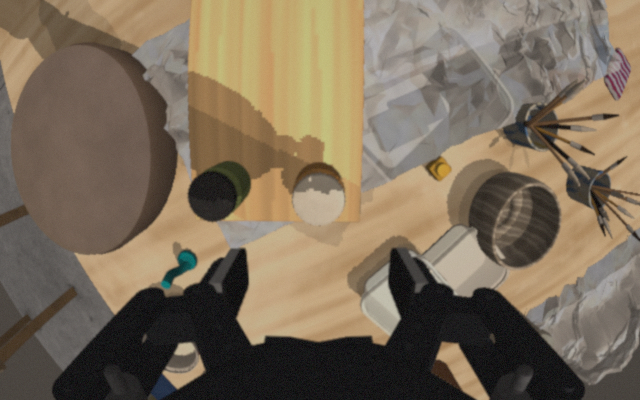

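```bash
python3 -m handwheel '-8 -50 0 0 0 -6 70; -18 -110 -5 0 0 -13 60; -28 -170 -10 0 0 -21 60; -34 -230 -11 0 0 -29 60; -36 -290 -11 0 0 -36 60; -34 -350 -11 0 0 -43 60; -28 -410 -11 0 0 -50 60; -22 -470 -11 0 0 -56 60; -18 -530 -11 0 0 -62 60; -12 -590 -5 0 0 -68 60; -8 -650 0 0 0 -74 60; -4 -700 0 0 0 -77 60'; python3 plan.py .4975 .2633 .26 81.8
```

```text
clock: 21.68
tcp_pos: [0.4994, 0.2288, 0.2569]
orientation: [-2.376, -2.053, 0.004]
contact_force: [0.7, -0.8, -0.7]
grip_width: 0.06
now [0.4994 0.2288 0.2569] yaw 81.65 t 21.68 w 0.06 F [ 0.7 -0.8 -0.7] q [ 0.22  0.4  -0.96  1.78  0.36  1.15  0.57]
.4975 .2633 .26 81.8 -> [33.9 -6.9 -3.1] [-0.1  0.1 -0.1] rows>= 1
```

```bash
python3 -m handwheel '20 -4 10 0 0 0 50; 34 -7 40 0 0 0 45; 34 -7 80 0 0 0 40; 34 -7 110 0 0 0 40; 34 -7 130 0 0 0 40; 34 -7 130 0 0 0 40'; python3 plan.py .498 .2636 .105 81.5; python3 -c "
from h import *
f=grab('wrist','w10')"
```

```text
clock: 22.42
tcp_pos: [0.4978, 0.261, 0.1268]
orientation: [-2.38, -2.049, 0.005]
contact_force: [0.0, -0.8, -0.2]
grip_width: 0.0404
now [0.4978 0.261  0.1268] yaw 81.46 t 22.43 w 0.0404 F [ 0.  -0.8 -0.2] q [ 0.06  0.57 -0.86  1.88  0.53  0.95  0.38]
.498 .2636 .105 81.5 -> [ 2.7 -0.2 21.8] [-0.2  0.1 -0. ] rows>= 1
```

View pics/w10.png

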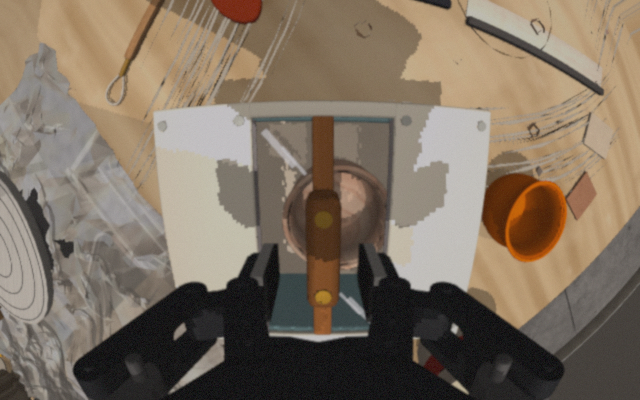

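```bash
python3 -m handwheel '3 0 10 0 0 0 40; 3 0 18 0 0 0 36; 3 0 22 0 0 0 32; 3 0 22 0 0 0 26; 3 0 22 0 0 0 20; 3 0 22 0 0 0 10; 3 0 22 0 0 0 10; 3 0 22 0 0 0 10; 3 0 22 0 0 0 10' 70; python3 plan.py; python3 -c "
from h import *
f=grab('wrist','w11')"
```

```text
clock: 23.6
tcp_pos: [0.4993, 0.2645, 0.1067]
orientation: [2.381, 2.049, -0.0]
contact_force: [-2.1, -2.9, 5.4]
grip_width: 0.0166
now [0.4993 0.2645 0.1067] yaw 81.44 t 23.6 w 0.0166 F [-2.1 -2.9  5.4] q [ 0.04  0.59 -0.84  1.89  0.56  0.91  0.35]
```

View pics/w11.png

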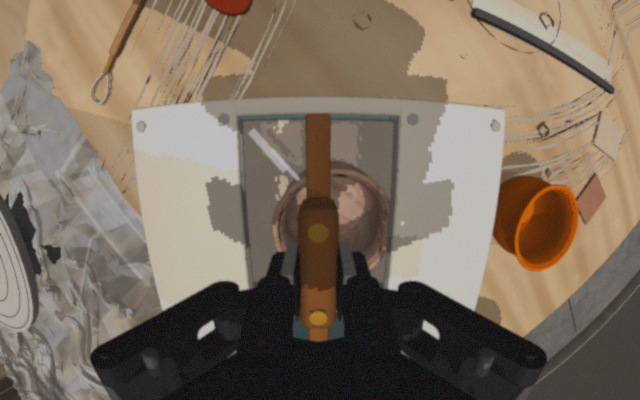

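```bash
python3 -m handwheel '0 0 -4 0 0 0 10; 0 0 -10 0 0 0 10; 0 0 -20 0 0 0 10; 0 0 -40 0 0 0 10; 0 0 -70 0 0 0 10; 0 0 -100 0 0 0 10; 0 0 -120 0 0 0 10; 0 0 -125 0 0 0 10; 0 0 -125 0 0 0 10'; python3 plan.py .5 0 .23 86 / .5 -.2 .23 92 / .5003 -.3216 .2 94; python3 -c "
from h import *
f=grab('wrist','w12');f=grab('scene');crop(f,200,130,360,330,3,'s12')"
```

```text
clock: 24.78
tcp_pos: [0.4991, 0.2643, 0.2311]
orientation: [2.381, 2.049, -0.001]
contact_force: [0.4, -0.6, -2.6]
grip_width: 0.0165
now [0.4991 0.2643 0.2311] yaw 81.44 t 24.77 w 0.0165 F [ 0.4 -0.6 -2.6] q [ 0.13  0.45 -0.94  1.78  0.4   1.12  0.47]
.5 0 .23 86  -> [-261.3   40.2    1.2] [-0.   0.  -4.6] rows>= 5
 .5 -.2 .23 92  -> [-459.    70.     1.3] [ -0.    0.  -10.6] rows>= 8
 .5003 -.3216 .2 94 -> [-579.2   88.4   31.3] [ -0.    0.  -12.6] rows>= 10
```

View pics/w12.png

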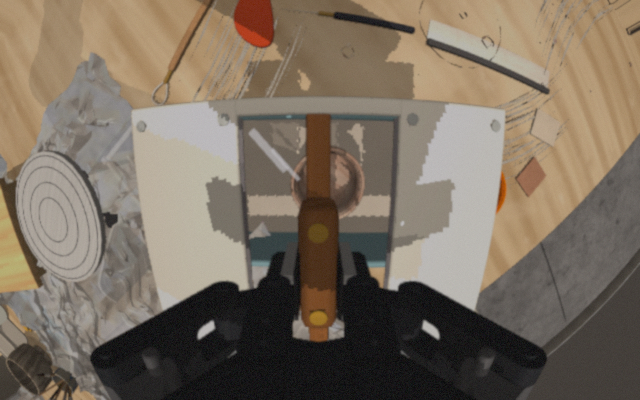

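View pics/s12.png

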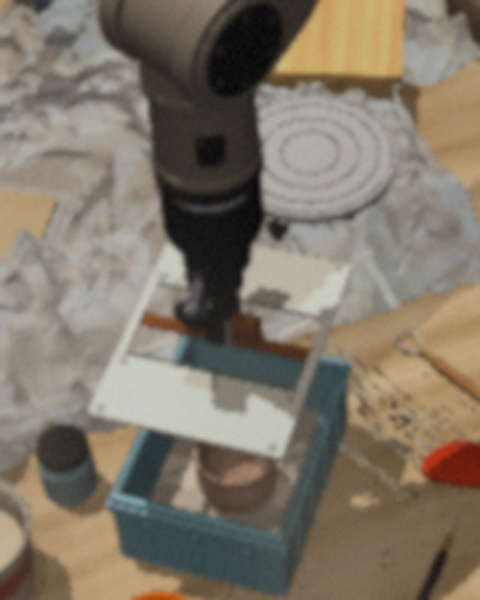

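```bash
python3 -m handwheel '-20 3 0 0 0 0 10; -60 9 0 0 0 -1 10; -110 17 0 0 0 -2 10; -165 25 0 0 0 -3 10; -220 34 0 0 0 -4 10; -275 42 0 0 0 -5 10; -330 50 0 0 0 -7 10; -385 59 0 0 0 -9 10; -440 67 0 0 0 -11 10; -490 75 0 0 0 -12 10; -530 81 0 0 0 -12.5 10; -560 86 0 0 0 -12.5 10'; python3 -m handwheel '0 0 0 0 0 0 10; 0 0 0 0 0 0 10'; python3 plan.py .5003 -.3216 .13 94 / .5003 -.3216 .1015 94
```

```text
clock: 26.38
tcp_pos: [0.5, -0.304, 0.2298]
orientation: [-2.144, -2.293, 0.001]
contact_force: [0.2, 0.7, -2.8]
grip_width: 0.0166
clock: 26.62
tcp_pos: [0.5008, -0.3008, 0.2305]
orientation: [-2.141, -2.296, -0.001]
contact_force: [0.4, 0.2, -3.6]
grip_width: 0.016
now [ 0.5008 -0.3008  0.2305] yaw 94.0 t 26.62 w 0.016 F [ 0.4  0.2 -3.6] q [ 1.09  0.46 -0.87  1.73  0.39  1.13  1.74]
.5003 -.3216 .13 94  -> [-20.9  -1.9 100.4] [-0.1 -0.1 -0. ] rows>= 2
 .5003 -.3216 .1015 94 -> [-20.9  -1.9 128.9] [-0.1 -0.1 -0. ] rows>= 3
```

```bash
python3 -m handwheel '-10 -1 15 0 0 0 10; -20 -2 45 0 0 0 10; -21 -2 75 0 0 0 10; -21 -2 98 0 0 0 10; -21 -2 108 0 0 0 10; -21 -2 108 0 0 0 10; -21 -2 108 0 0 0 10'; python3 plan.py .5003 -.3216 .1015 94; python3 -c "
from h import *
f=grab('wrist','w13');f=grab('scene');crop(f,240,70,400,230,4,'s13')"
```

```text
clock: 27.5
tcp_pos: [0.5012, -0.3231, 0.1242]
orientation: [2.142, 2.296, 0.001]
contact_force: [-0.6, -0.5, -2.8]
grip_width: 0.0165
now [ 0.5012 -0.3231  0.1242] yaw 93.97 t 27.5 w 0.0165 F [-0.6 -0.5 -2.8] q [ 1.05  0.59 -0.79  1.8   0.51  0.96  1.68]
.5003 -.3216 .1015 94 -> [ 1.6 -0.8 22.7] [ 0.1  0.  -0. ] rows>= 1
```

View pics/w13.png

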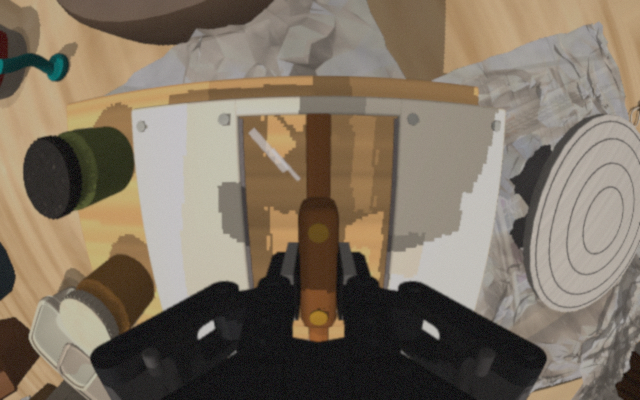

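View pics/s13.png

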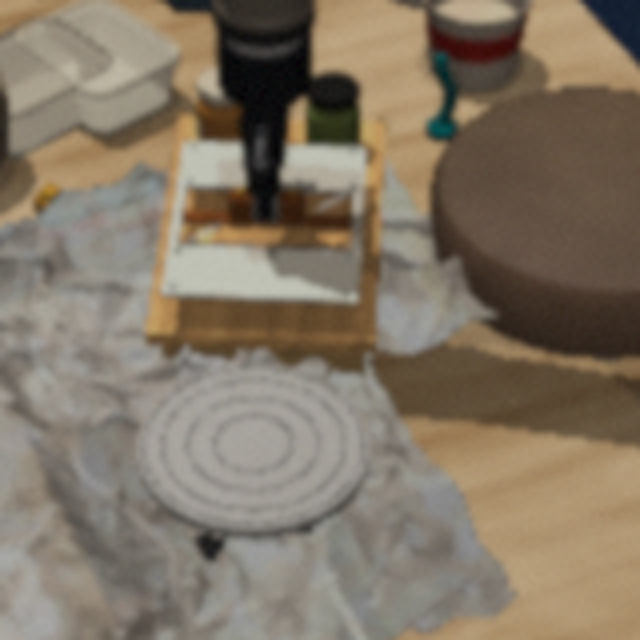

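```bash
python3 -m handwheel '1 0 8 0 0 0 10; 1 0 15 0 0 0 10; 1 0 20 0 0 0 10; 1 0 22 0 0 0 10; 1 0 23 0 0 0 10; 1 0 23 0 0 0 10'; python3 plan.py
```

```text
clock: 28.35
tcp_pos: [0.5003, -0.3219, 0.1007]
orientation: [-2.144, -2.296, 0.001]
contact_force: [-3.6, 0.7, 2.9]
grip_width: 0.0164
now [ 0.5003 -0.3219  0.1007] yaw 93.94 t 28.35 w 0.0164 F [-3.6  0.7  2.9] q [ 1.03  0.62 -0.77  1.82  0.54  0.92  1.66]
```

Contact: the measured force changed sign. I'll release and rise.

```bash
python3 -m handwheel '0 0 0.5 0 0 0 12; 0 0 0.5 0 0 0 24; 0 0 0 0 0 0 34; 0 0 0 0 0 0 44; 0 0 0 0 0 0 46; 0 0 -20 0 0 0 46; 0 0 -60 0 0 0 46; 0 0 -110 0 0 0 46; 0 0 -160 0 0 0 46; 0 0 -170 0 0 0 46; 0 0 -170 0 0 0 46'; python3 plan.py .51 -.1 .27 86 / .5 .2 .27 86; python3 -c "
from h import *
f=grab('wrist','w14')"
```

```text
clock: 29.72
tcp_pos: [0.5007, -0.322, 0.2715]
orientation: [2.142, 2.295, -0.0]
contact_force: [-0.6, 0.6, 0.2]
grip_width: 0.0461
now [ 0.5007 -0.322   0.2715] yaw 93.95 t 29.73 w 0.0461 F [-0.6  0.6  0.2] q [ 1.12  0.44 -0.88  1.66  0.36  1.21  1.8 ]
.51 -.1 .27 86  -> [220.9  24.6   1.2] [0.1 0.1 8. ] rows>= 4
 .5 .2 .27 86 -> [520.8  35.3   0.8] [0.1 0.1 8. ] rows>= 9
```

View pics/w14.png

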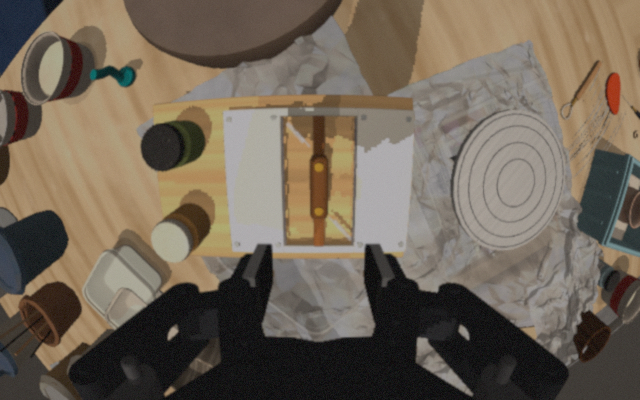

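```bash
python3 -c "
from h import *
f=grab('top');crop(f,205,145,285,215,8,'t15');f=grab('scene');crop(f,220,230,330,330,6,'s15')"
```

```text
(no output)
```

View pics/t15.png

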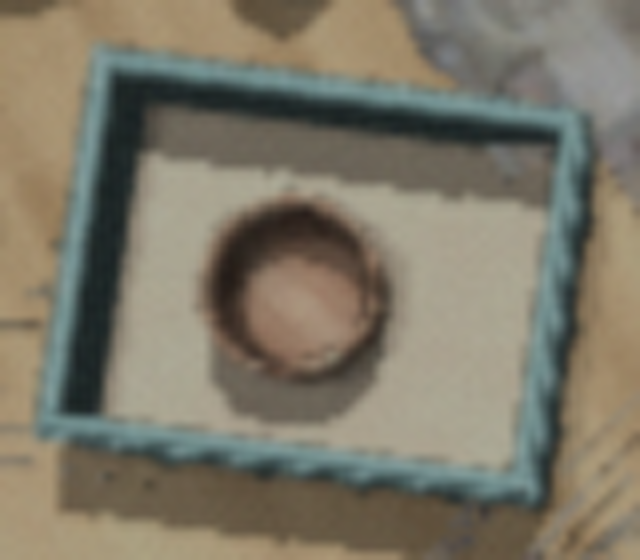

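View pics/s15.png

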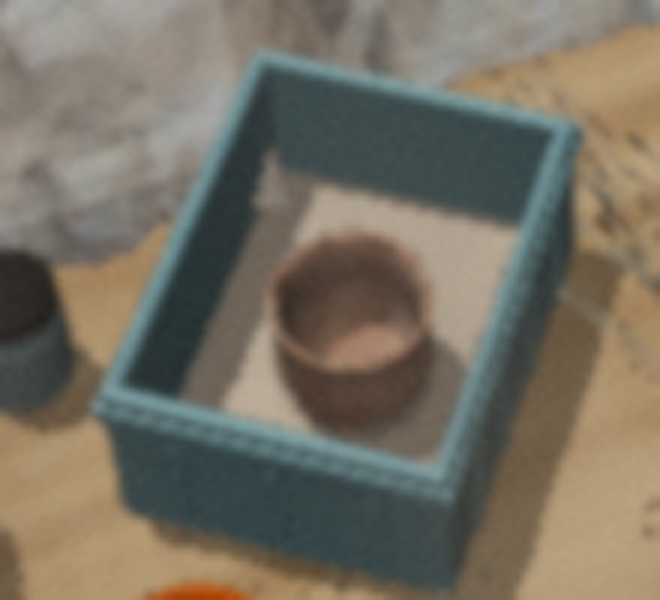

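```bash
python3 -m handwheel '20 2 0 0 0 1 60; 65 8 0 0 0 2 85; 120 15 0 0 0 4 85; 180 22 0 0 0 6 85; 240 26 0 0 0 8 85; 300 28 0 0 0 10 85; 360 31 0 0 0 12 85; 420 34 0 0 0 12 85; 470 36 0 0 0 12 85; 500 37 0 0 0 12 85; 500 37 0 0 0 12 85; 500 37 0 0 0 12 85'; python3 plan.py .497 .275 .27 81.8;python3 -c "
from h import *
f=grab('wrist','w15')"
```

```text
clock: 31.38
tcp_pos: [0.5026, 0.1783, 0.2693]
orientation: [-2.372, -2.059, 0.003]
contact_force: [0.6, 0.3, -0.6]
grip_width: 0.085
now [0.5026 0.1783 0.2693] yaw 81.92 t 31.38 w 0.085 F [ 0.6  0.3 -0.6] q [ 0.35  0.36 -1.    1.8   0.33  1.16  0.67]
.497 .275 .27 81.8 -> [ 95.  -19.2  -0.8] [-0.1  0.1  0.1] rows>= 2
```

View pics/w15.png

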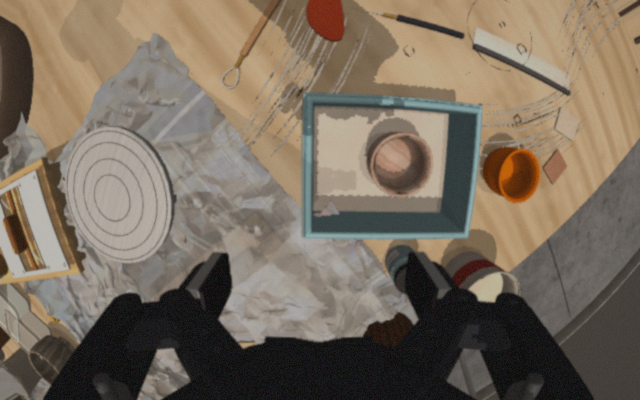

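```bash
python3 - <<'E'
from h import *
f=grab("top"); g=grab("scene"); w=grab("wrist")
q=lambda x0,y0,s,u,v:(x0+(u+.5)/s-.5,y0+(v+.5)/s-.5)
print(onz(f,*q(205,145,8,296,289),.078).round(4),onz(g,*q(220,230,6,350,300),.078).round(4),onz(w,400,163,.078).round(4))
# box rim outer corners
P=np.array([onz(f,*q(205,145,8,*p),.096) for p in [(98,45),(593,118),(540,505),(40,435)]]);print(P.mean(0).round(4))
P=np.array([onz(g,*q(220,230,6,*p),.096) for p in [(262,52),(578,125),(450,490),(97,402)]]);print(P.mean(0).round(4))
P=np.array([onz(w,*p,.096) for p in [(303,94),(481,105),(469,237),(303,237)]]);print(P.mean(0).round(4),P.round(3).tolist())
crop(w,290,80,500,250,3.5,"w15c")
E
```

```text
[0.4937 0.2715 0.078 ] [0.4949 0.2742 0.078 ] [0.4941 0.2717 0.078 ]
[0.4969 0.2602 0.096 ]
[0.4962 0.2649 0.096 ]
[0.4978 0.2622 0.096 ] [[0.407, 0.176, 0.096], [0.436, 0.37, 0.096], [0.59, 0.349, 0.096], [0.558, 0.153, 0.096]]
```

View pics/w15c.png

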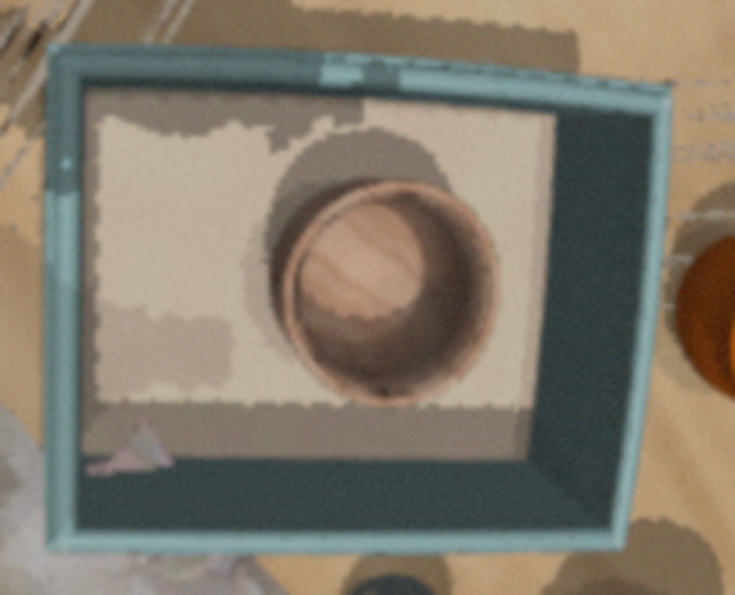

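```bash
python3 -m handwheel '40 -8 10 0 0 0 85; 92 -22 40 0 0 0 85; 92 -22 80 0 0 0 85; 92 -22 120 0 0 0 85; 92 -22 135 0 0 0 85; 92 -22 135 0 0 0 85; 92 -22 135 0 0 0 85'; python3 plan.py .4943 .273 .03 81.8;python3 -c "
from h import *
f=grab('wrist','w16')"
```

```text
clock: 32.45
tcp_pos: [0.495, 0.2741, 0.1369]
orientation: [2.372, 2.059, 0.004]
contact_force: [0.3, -0.6, 0.0]
grip_width: 0.0847
now [0.495  0.2741 0.1369] yaw 81.91 t 32.45 w 0.0847 F [ 0.3 -0.6  0. ] q [ 0.06  0.57 -0.9   1.86  0.54  0.97  0.35]
.4943 .273 .03 81.8 -> [ -1.3  -0.7 106.9] [ 0.1 -0.1  0.1] rows>= 2
```

View pics/w16.png

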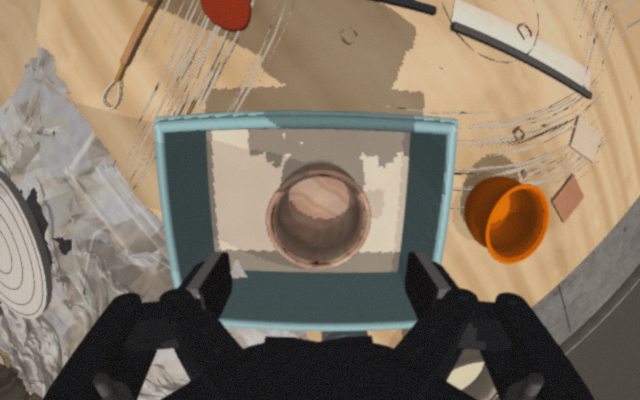

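```bash
python3 - <<'E'
from h import *
w=grab("wrist")
P=[onz(w,*p,.078) for p in [(266,216),(369,216),(318,165),(318,268)]]
print(np.round(P,4).tolist(),np.mean(P,0).round(4))
E
```

```text
[[0.4863, 0.239, 0.078], [0.4964, 0.3099, 0.078], [0.4562, 0.2798, 0.078], [0.5313, 0.2691, 0.078]] [0.4925 0.2744 0.078 ]
```

```bash
python3 -m handwheel '0 -1 30 0 0 0 85; 0 -1 55 0 0 0 85; 0 -1 70 0 0 0 85; 0 -1 82 0 0 0 85; 0 -1 82 0 0 0 85'; python3 plan.py;python3 -c "
from h import *
f=grab('wrist','w17')"
```

```text
clock: 33.17
tcp_pos: [0.4929, 0.2736, 0.0531]
orientation: [-2.372, -2.06, 0.001]
contact_force: [0.8, 0.4, 0.0]
grip_width: 0.0848
now [0.4929 0.2736 0.0531] yaw 81.95 t 33.17 w 0.0848 F [0.8 0.4 0. ] q [-0.01  0.67 -0.81  1.92  0.65  0.84  0.26]
```

View pics/w17.png

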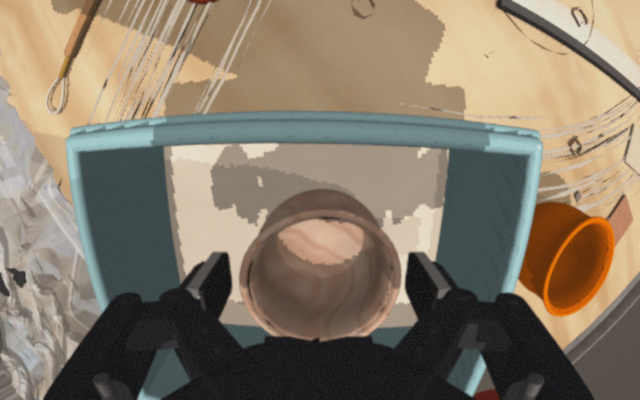

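```bash
python3 -m handwheel '0 0 10 0 0 0 85; 0 0 20 0 0 0 85; 0 0 26 0 0 0 85; 0 0 26 0 0 0 85; 0 0 26 0 0 0 80; 0 0 26 0 0 0 76; 0 0 26 0 0 0 72; 0 0 26 0 0 0 66; 0 0 26 0 0 0 66; 0 0 26 0 0 0 66' 40; python3 plan.py;python3 -c "
from h import *
f=grab('wrist','w18')"
```

```text
clock: 34.48
tcp_pos: [0.4933, 0.274, 0.028]
orientation: [2.372, 2.06, 0.001]
contact_force: [-0.9, -0.3, 4.5]
grip_width: 0.0711
now [0.4933 0.274  0.028 ] yaw 81.95 t 34.48 w 0.0711 F [-0.9 -0.3  4.5] q [-0.03  0.71 -0.78  1.93  0.69  0.8   0.23]
```

View pics/w18.png

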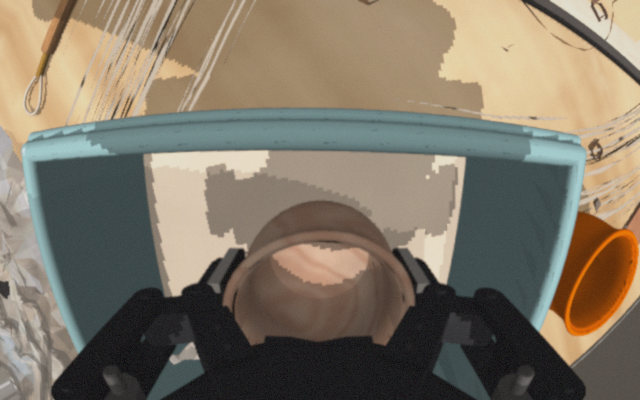

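```bash
python3 -m handwheel '0 0 -3 0 0 0 66; 0 0 -10 0 0 0 66; 0 0 -25 0 0 0 66; 0 0 -55 0 0 0 66; 0 0 -95 0 0 0 66; 0 0 -135 0 0 0 66; 0 0 -165 0 0 0 66; 0 0 -175 0 0 0 66; 0 0 -175 0 0 0 66; 0 0 -175 0 0 0 66'; python3 plan.py .4792 -.0811 .2 90;python3 - <<'E'
from h import *
f=grab('wrist','w19'); g=grab('scene'); t=grab('top')
q=lambda x0,y0,s,u,v:(x0+(u+.5)/s-.5,y0+(v+.5)/s-.5)
print(onz(g,*q(260,90,5,216,455),.094).round(4))
crop(g,255,150,345,220,8,'s19')
E
```

```text
clock: 35.78
tcp_pos: [0.4924, 0.273, 0.201]
orientation: [-2.372, -2.06, 0.003]
contact_force: [-1.1, -0.6, -2.1]
grip_width: 0.0714
now [0.4924 0.273  0.201 ] yaw 81.95 t 35.77 w 0.0714 F [-1.1 -0.6 -2.1] q [ 0.11  0.49 -0.95  1.81  0.45  1.08  0.42]
.4792 -.0811 .2 90 -> [-352.4   36.5    1.5] [-0.1  0.1 -8. ] rows>= 6
[ 0.4784 -0.0821  0.094 ]
```

View pics/w19.png

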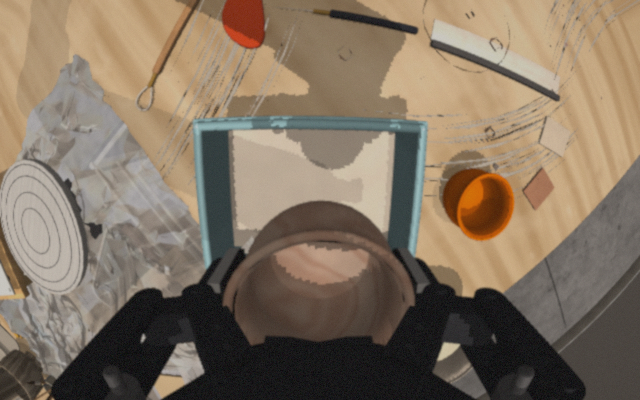

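View pics/s19.png

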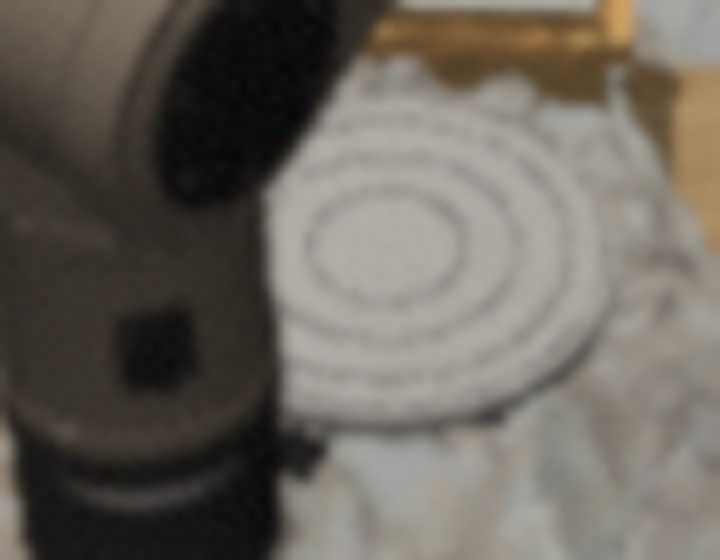

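```bash
python3 -m handwheel '-12 1 0 0 0 0 66; -45 5 0 0 0 -1 66; -90 9 0 0 0 -2 66; -140 14 0 0 0 -3 66; -190 20 0 0 0 -4 66; -240 25 0 0 0 -6 66; -285 30 0 0 0 -7 66; -320 33 0 0 0 -8 66; -345 36 0 0 0 -8 66; -352 37 0 0 0 -8 66; -352 37 0 0 0 -8 66; -352 37 0 0 0 -8 66'; python3 plan.py .479 -.0815 .13 90;python3 - <<'E'
from h import *
f=grab('wrist','w20')
E
```

```text
clock: 37.42
tcp_pos: [0.4804, -0.0786, 0.2024]
orientation: [-2.22, -2.223, -0.001]
contact_force: [-0.6, 0.5, -1.5]
grip_width: 0.0713
now [ 0.4804 -0.0786  0.2024] yaw 90.07 t 37.42 w 0.0713 F [-0.6  0.5 -1.5] q [ 0.88  0.36 -1.    1.98  0.36  1.    1.27]
.479 -.0815 .13 90 -> [-2.9 -1.4 72.4] [ 0.  -0.   0.1] rows>= 2
```

View pics/w20.png

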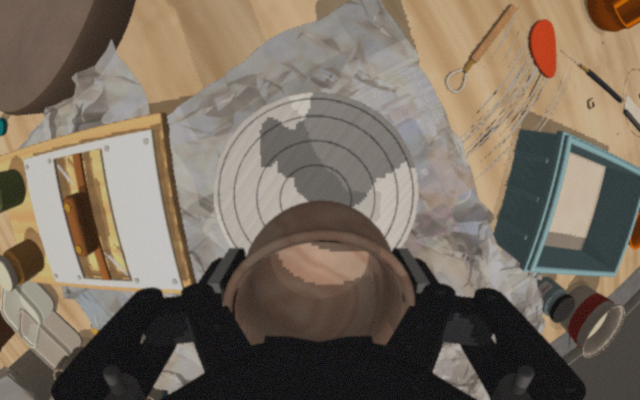

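Centred over the rings (wheel centre about u=317, cup about u=318). Lowering.

```bash
python3 -m handwheel '-1 -1 15 0 0 0 66; -3 -1 45 0 0 0 66; -3 -1 70 0 0 0 66; -3 -1 82 0 0 0 66; -3 -1 88 0 0 0 66; -3 -1 91 0 0 0 66; -3 -1 91 0 0 0 66'; python3 plan.py .479 -.0815 .108 90
```

```text
clock: 38.35
tcp_pos: [0.4797, -0.083, 0.1117]
orientation: [2.222, 2.22, 0.001]
contact_force: [-0.3, 0.4, -2.3]
grip_width: 0.0713
now [ 0.4797 -0.083   0.1117] yaw 89.95 t 38.35 w 0.0713 F [-0.3  0.4 -2.3] q [ 0.78  0.48 -0.9   2.06  0.51  0.84  1.14]
.479 -.0815 .108 90 -> [ 1.5 -0.7  3.7] [ 0.  0. -0.] rows>= 1
```

```bash
python3 -m handwheel '1 0 2 0 0 0 66; 1 0 3 0 0 0 66; 1 0 4 0 0 0 66; 1 0 4 0 0 0 66'; python3 plan.py
```

```text
clock: 38.85
tcp_pos: [0.4797, -0.082, 0.108]
orientation: [2.222, 2.22, -0.0]
contact_force: [-2.1, 0.2, 5.6]
grip_width: 0.071
now [ 0.4797 -0.082   0.108 ] yaw 89.95 t 38.85 w 0.071 F [-2.1  0.2  5.6] q [ 0.77  0.49 -0.9   2.06  0.52  0.83  1.13]
```

```bash
python3 -m handwheel '0 0 0 0 0 0 75; 0 0 0 0 0 0 80; 0 0 0 0 0 0 85; 0 0 0 0 0 0 85; 0 0 0 0 0 0 85; 0 0 -15 0 0 0 85; 0 0 -35 0 0 0 85; 0 0 -60 0 0 0 85; 0 0 -100 0 0 0 85; 0 0 -150 0 0 0 85; 0 0 -160 0 0 0 85; 0 0 -160 0 0 0 85'; python3 plan.py .4995 -.3219 .27 94;python3 - <<'E'
from h import *
f=grab('wrist','w21');g=grab('scene'); crop(g,255,130,345,220,6,'s21')
E
```

```text
clock: 40.35
tcp_pos: [0.4796, -0.0821, 0.2685]
orientation: [2.221, 2.219, 0.001]
contact_force: [0.7, -0.4, 0.4]
grip_width: 0.085
now [ 0.4796 -0.0821  0.2685] yaw 89.93 t 40.35 w 0.085 F [ 0.7 -0.4  0.4] q [ 0.95  0.27 -1.05  1.9   0.27  1.12  1.37]
.4995 -.3219 .27 94 -> [-239.8   20.2   -1.2] [ 0.1  0.1 -4.1] rows>= 4
```

View pics/w21.png

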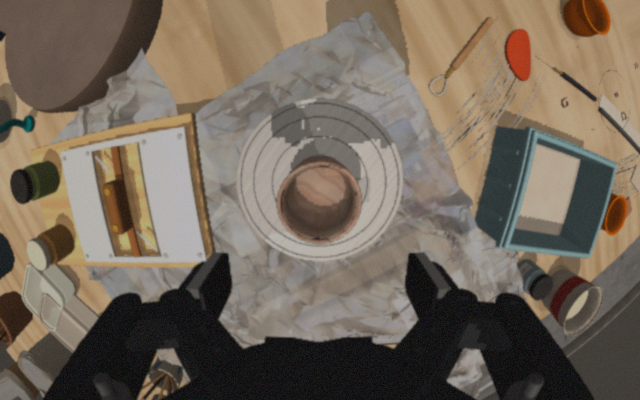

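View pics/s21.png

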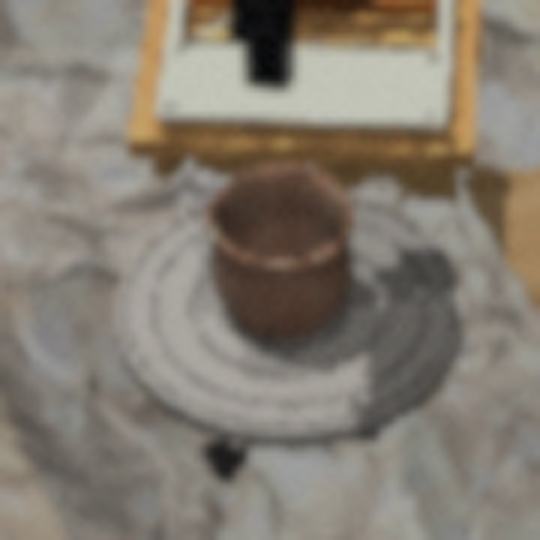

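```bash
python3 - <<'E'
from h import *
w=grab("wrist")
P=[onz(w,*p,.158) for p in [(278,200),(361,200),(319,157),(319,243)]]; print(np.round(P,4).tolist(),np.mean(P,0).round(4))
P=[onz(w,*p,.094) for p in [(238,180),(403,180),(319,97),(319,262)]]; print(np.round(P,4).tolist(),np.mean(P,0).round(4))
E
```

```text
[[0.4766, -0.116, 0.158], [0.4767, -0.0454, 0.158], [0.4401, -0.0811, 0.158], [0.516, -0.0812, 0.158]] [ 0.4773 -0.0809  0.158 ]
[[0.4717, -0.1671, 0.094], [0.4719, 0.0089, 0.094], [0.3867, -0.0808, 0.094], [0.5669, -0.081, 0.094]] [ 0.4743 -0.08    0.094 ]
```

```bash
python3 -m handwheel '-50 4 0 0 0 -1 70; -110 9 0 0 0 -2 46; -170 14 0 0 0 -3 46; -240 20 0 0 0 -4 46; -240 20 0 0 0 -4 46; -240 20 0 0 0 -4 46; -240 20 50 0 0 -4 46; -240 20 100 0 0 -4 46; -240 20 130 0 0 -4 46; -240 20 140 0 0 -4 46; -240 20 140 0 0 -4 46'; python3 plan.py .5005 -.3220 .1007 94;python3 - <<'E'
from h import *
f=grab('wrist','w22')
E
```

```text
clock: 41.88
tcp_pos: [0.4996, -0.3207, 0.1277]
orientation: [-2.141, -2.299, -0.001]
contact_force: [-0.3, -0.4, 0.5]
grip_width: 0.0458
now [ 0.4996 -0.3207  0.1277] yaw 94.07 t 41.88 w 0.0458 F [-0.3 -0.4  0.5] q [ 1.09  0.61 -0.84  1.8   0.54  0.98  1.66]
.5005 -.3220 .1007 94 -> [-1.4  0.8 27. ] [ 0.  -0.   0.1] rows>= 1
```

View pics/w22.png

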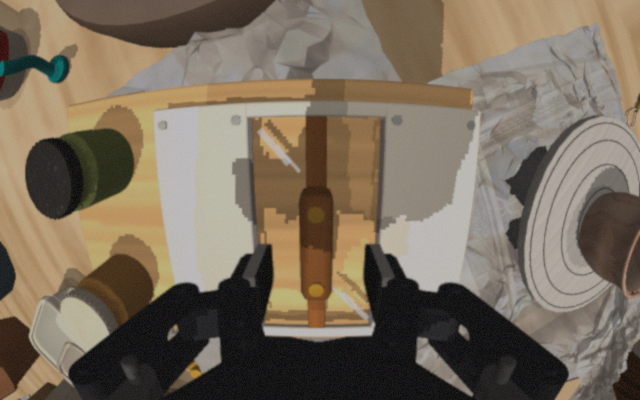

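```bash
python3 -m handwheel '-1 1 10 0 0 0 46; -1 1 20 0 0 0 44; -1 1 26 0 0 0 36; -1 1 27 0 0 0 28; -1 1 27 0 0 0 20; -1 1 27 0 0 0 10; -1 1 27 0 0 0 10; -1 1 27 0 0 0 10; -1 1 27 0 0 0 10' 70; python3 plan.py; python3 -m handwheel '0 0 -4 0 0 0 10; 0 0 -12 0 0 0 10; 0 0 -30 0 0 0 10; 0 0 -60 0 0 0 10; 0 0 -100 0 0 0 10; 0 0 -140 0 0 0 10; 0 0 -165 0 0 0 10; 0 0 -170 0 0 0 10; 0 0 -170 0 0 0 10'; python3 plan.py .5 -.2 .27 92 / .5 0 .27 86 / .4985 .2637 .2 81.44 ;python3 - <<'E'
from h import *
f=grab('wrist','w23')
E
```

```text
clock: 43.05
tcp_pos: [0.5004, -0.3229, 0.1006]
orientation: [2.143, 2.297, 0.0]
contact_force: [-1.1, 0.5, 3.9]
grip_width: 0.0164
now [ 0.5004 -0.3229  0.1006] yaw 93.96 t 43.05 w 0.0164 F [-1.1  0.5  3.9] q [ 1.07  0.64 -0.82  1.82  0.57  0.94  1.63]
clock: 44.18
tcp_pos: [0.4999, -0.3229, 0.2701]
orientation: [-2.143, -2.297, 0.001]
contact_force: [0.4, -0.3, -4.6]
grip_width: 0.0166
now [ 0.4999 -0.3229  0.2701] yaw 93.95 t 44.17 w 0.0166 F [ 0.4 -0.3 -4.6] q [ 1.16  0.46 -0.93  1.66  0.39  1.22  1.78]
.5 -.2 .27 92  -> [1.226e+02 8.600e+00 1.000e-01] [-0.  0.  2.] rows>= 2
 .5 0 .27 86  -> [3.221e+02 2.240e+01 1.000e-01] [-0.  0.  8.] rows>= 6
 .4985 .2637 .2 81.44 -> [585.3  39.1  70. ] [-0.   0.  12.5] rows>= 10
```

View pics/w23.png

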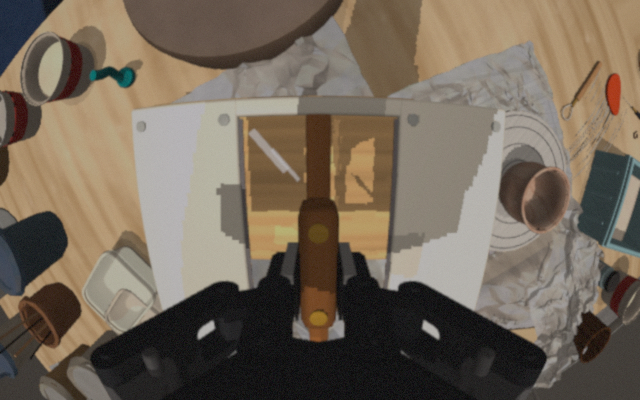

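```bash
python3 -m handwheel '15 1 0 0 0 0 10; 55 4 0 0 0 1 10; 105 8 0 0 0 2 10; 160 12 0 0 0 3 10; 215 16 0 0 0 5 10; 270 20 0 0 0 6 10; 325 23 0 0 0 8 10; 380 27 0 0 0 9 10; 435 31 0 0 0 10 10; 485 34 0 0 0 11 10; 525 37 0 0 0 12 10; 555 38 0 0 0 12.5 10'; python3 -m handwheel '0 0 0 0 0 0 10; 0 0 0 0 0 0 10';python3 plan.py .4991 .2643 .15 81.44
```

```text
clock: 45.72
tcp_pos: [0.498, 0.2362, 0.2696]
orientation: [-2.377, -2.052, 0.002]
contact_force: [0.5, -0.4, -3.7]
grip_width: 0.0165
clock: 45.98
tcp_pos: [0.4991, 0.233, 0.2696]
orientation: [-2.38, -2.051, 0.003]
contact_force: [-0.2, -0.7, -3.4]
grip_width: 0.0164
now [0.4991 0.233  0.2696] yaw 81.5 t 45.98 w 0.0164 F [-0.2 -0.7 -3.4] q [ 0.25  0.41 -1.03  1.76  0.38  1.19  0.54]
.4991 .2643 .15 81.44 -> [ 31.1  -4.5 119.6] [-0.1  0.1  0.1] rows>= 2
```

```bash
python3 -m handwheel '10 -1 10 0 0 0 10; 24 -3 40 0 0 0 10; 31 -5 80 0 0 0 10; 31 -5 112 0 0 0 10; 31 -5 130 0 0 0 10; 31 -5 135 0 0 0 10; 31 -5 135 0 0 0 10; 31 -5 135 0 0 0 10';python3 plan.py .4992 .2644 .1067 81.44;python3 - <<'E'
from h import *
f=grab('wrist','w24');g=grab('scene'); crop(g,210,190,340,340,4,'s24')
E
```

```text
clock: 46.98
tcp_pos: [0.5003, 0.2652, 0.1365]
orientation: [2.381, 2.049, 0.003]
contact_force: [0.1, 0.0, -3.2]
grip_width: 0.0164
now [0.5003 0.2652 0.1365] yaw 81.43 t 46.98 w 0.0164 F [ 0.1  0.  -3.2] q [ 0.09  0.58 -0.92  1.86  0.55  0.98  0.35]
.4992 .2644 .1067 81.44 -> [-1.  -1.  29.8] [ 0.1 -0.1 -0. ] rows>= 1
```

View pics/w24.png

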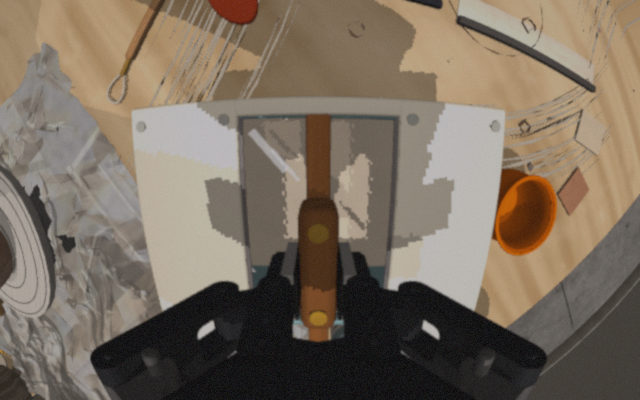

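View pics/s24.png

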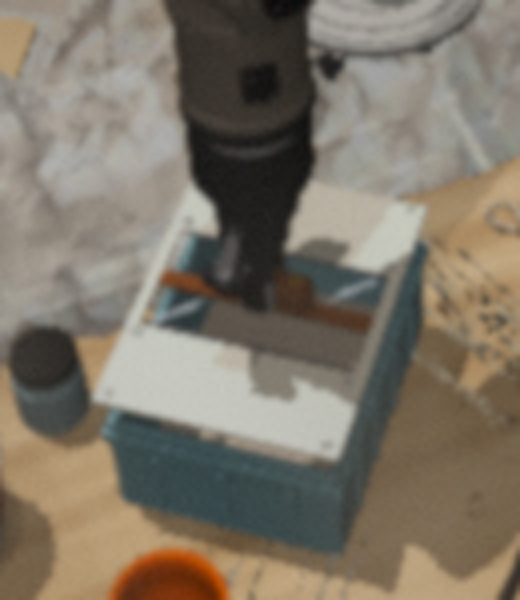

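```bash
python3 -m handwheel '-1 -1 8 0 0 0 10; -1 -1 14 0 0 0 10; -1 -1 18 0 0 0 10; -1 -1 22 0 0 0 10; -1 -1 22 0 0 0 10';python3 plan.py .4992 .2644 .1067 81.44
```

```text
clock: 47.7
tcp_pos: [0.4982, 0.2638, 0.1129]
orientation: [-2.381, -2.05, 0.001]
contact_force: [0.4, -0.2, -2.6]
grip_width: 0.0167
now [0.4982 0.2638 0.1129] yaw 81.46 t 47.7 w 0.0167 F [ 0.4 -0.2 -2.6] q [ 0.08  0.61 -0.9   1.88  0.58  0.94  0.33]
.4992 .2644 .1067 81.44 -> [0.7 0.9 6.2] [-0.  0.  0.] rows>= 1
```

Feet are inside the rim (5 mm in, no contact force). On down.

```bash
python3 -m handwheel '0 0 2 0 0 0 10; 0 0 4 0 0 0 10; 0.5 0.5 6 0 0 0 10; 0.5 0.5 7 0 0 0 10; 0.5 0.5 7 0 0 0 10';python3 plan.py .4992 .2644 .1067 81.44;python3 - <<'E'
from h import *
f=grab('wrist','w25')
E
```

```text
clock: 48.32
tcp_pos: [0.4991, 0.2643, 0.1066]
orientation: [2.381, 2.049, 0.0]
contact_force: [-1.7, -1.5, 1.5]
grip_width: 0.0164
now [0.4991 0.2643 0.1066] yaw 81.45 t 48.33 w 0.0164 F [-1.7 -1.5  1.5] q [ 0.07  0.61 -0.89  1.89  0.59  0.93  0.32]
.4992 .2644 .1067 81.44 -> [ 0.1  0.1 -0.1] [0. 0. 0.] rows>= 1
```

View pics/w25.png

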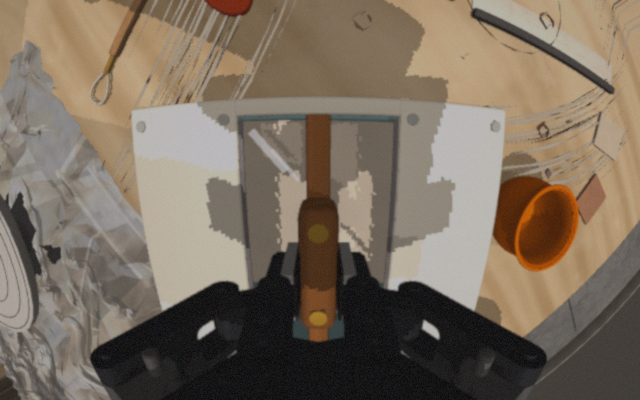

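Matches the original pose exactly. Release and rise.

```bash
python3 -m handwheel '0 0 0.5 0 0 0 12; 0 0 0.5 0 0 0 24; 0 0 0 0 0 0 34; 0 0 0 0 0 0 44; 0 0 0 0 0 0 46; 0 0 -20 0 0 0 46; 0 0 -60 0 0 0 46; 0 0 -110 0 0 0 46; 0 0 -160 0 0 0 60; 0 0 -160 0 0 0 70; 0 0 -160 0 0 0 70'; python3 plan.py .5 0 .265 50 / .5 -.2 .265 20 / .559 -.4706 .265 4.45;python3 - <<'E'
from h import *
f=grab('wrist','w26');g=grab('scene'); crop(g,210,220,340,340,4,'s26')
E
```

```text
clock: 49.75
tcp_pos: [0.4988, 0.2641, 0.2668]
orientation: [2.38, 2.049, 0.0]
contact_force: [-0.7, -0.5, -0.4]
grip_width: 0.0702
now [0.4988 0.2641 0.2668] yaw 81.45 t 49.75 w 0.0702 F [-0.7 -0.5 -0.4] q [ 0.18  0.44 -1.02  1.73  0.4   1.2   0.48]
.5 0 .265 50  -> [-261.    40.4    1.9] [ 0.   0.  31.5] rows>= 5
 .5 -.2 .265 20  -> [-458.8   70.2    1.9] [ 0.  -0.  61.5] rows>= 8
 .559 -.4706 .265 4.45 -> [-717.6  168.7    2.1] [ 0. -0. 77.] rows>= 12
```

View pics/s26.png

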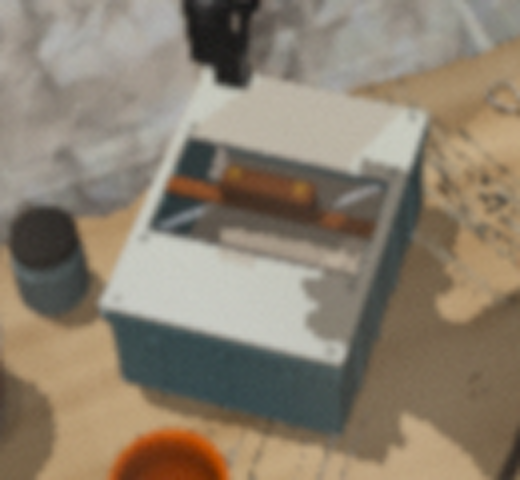

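```bash
python3 -m handwheel '-40 6 0 0 0 5 70; -100 15 0 0 0 12 70; -160 25 0 0 0 19 70; -220 34 0 0 0 27 70; -280 43 0 0 0 34 70; -340 52 0 0 0 42 70; -400 62 0 0 0 50 70; -458 72 0 0 0 58 70; -510 90 0 0 0 65 70; -565 110 0 0 0 70 70; -620 132 0 0 0 74 70; -665 150 0 0 0 77 70';python3 -m handwheel '0 0 0 0 0 0 70'; python3 plan.py .559 -.4706 .265 4.45 / .559 -.4706 .098 4.45
```

```text
clock: 51.35
tcp_pos: [0.5478, -0.4179, 0.2644]
orientation: [-3.138, -0.117, 0.004]
contact_force: [1.1, 0.4, 0.4]
grip_width: 0.0696
clock: 51.48
tcp_pos: [0.5467, -0.42, 0.2634]
orientation: [-3.139, -0.112, 0.005]
contact_force: [-1.0, 1.6, -1.0]
grip_width: 0.0704
now [ 0.5467 -0.42    0.2634] yaw 4.09 t 51.48 w 0.0704 F [-1.   1.6 -1. ] q [ 0.92  0.53 -0.54  1.45  0.28  1.24  0.43]
.559 -.4706 .265 4.45  -> [ 8.6 51.3 -1.7] [-0.1  0.2 -0.4] rows>= 1
 .559 -.4706 .098 4.45 -> [  9.1  51.5 165.3] [-0.1  0.2 -0.4] rows>= 3
```

```bash
python3 -m handwheel '4 25 0 0 0 0 70; 9 51 0 0 0 0 70; 9 51 30 0 0 0 70; 9 51 60 0 0 0 70; 9 51 60 0 0 0 70; 9 51 60 0 0 0 70';python3 plan.py .559 -.4706 .0955 4.45;python3 - <<'E'
from h import *
f=grab('wrist','w27')
E
```

```text
clock: 52.22
tcp_pos: [0.5619, -0.4651, 0.2072]
orientation: [-3.139, -0.124, -0.001]
contact_force: [-0.1, -0.1, 1.1]
grip_width: 0.0701
now [ 0.5619 -0.4651  0.2072] yaw 4.51 t 52.23 w 0.0701 F [-0.1 -0.1  1.1] q [ 0.93  0.64 -0.51  1.4   0.32  1.18  0.46]
.559 -.4706 .0955 4.45 -> [ -3.4   5.3 111.7] [-0.  -0.   0.1] rows>= 2
```

View pics/w27.png

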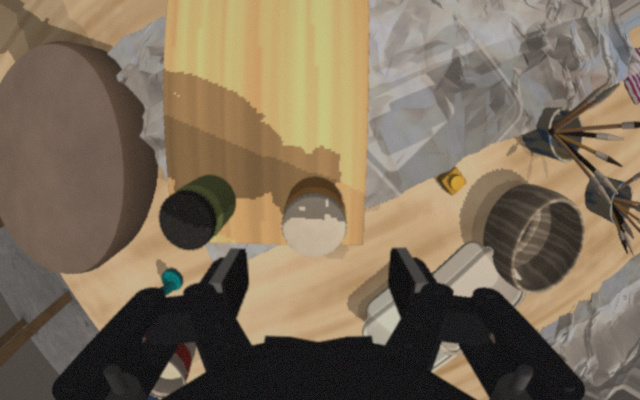

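```bash
python3 -m handwheel '-3 5 20 0 0 0 70; -3 5 60 0 0 0 70; -3 5 95 0 0 0 70; -3 5 111 0 0 0 70; -3 5 111 0 0 0 70; -3 5 111 0 0 0 60; -3 5 111 0 0 0 50; -3 5 111 0 0 0 40; -3 5 111 0 0 0 40; -3 5 111 0 0 0 40' 40;python3 plan.py;python3 - <<'E'
from h import *
f=grab('wrist','w28')
E
python3 -m handwheel '0 0 -5 0 0 0 40; 0 0 -20 0 0 0 40; 0 0 -55 0 0 0 40; 0 0 -100 0 0 0 40; 0 0 -145 0 0 0 40; 0 0 -165 0 0 0 40; 0 0 -165 0 0 0 40; 0 0 -165 0 0 0 40'; python3 plan.py .53 -.25 .26 0 / .52 0 .26 -5 / .4967 .3343 .26 -8.55
```

```text
clock: 53.52
tcp_pos: [0.5596, -0.4716, 0.0973]
orientation: [3.137, 0.122, 0.003]
contact_force: [-0.8, 0.1, 6.4]
grip_width: 0.0475
now [ 0.5596 -0.4716  0.0973] yaw 4.45 t 53.52 w 0.0475 F [-0.8  0.1  6.4] q [ 0.92  0.74 -0.48  1.48  0.38  1.01  0.42]
clock: 54.58
tcp_pos: [0.5577, -0.4705, 0.2579]
orientation: [-3.137, -0.122, 0.005]
contact_force: [0.3, 0.2, -1.7]
grip_width: 0.0472
now [ 0.5577 -0.4705  0.2579] yaw 4.46 t 54.58 w 0.0472 F [ 0.3  0.2 -1.7] q [ 0.94  0.6  -0.52  1.34  0.3   1.28  0.48]
.53 -.25 .26 0  -> [ -10.5 -222.    -1.6] [-0.1  0.2  4.5] rows>= 4
 .52 0 .26 -5  -> [  -1.  -472.    -1.1] [-0.1  0.2  9.5] rows>= 8
 .4967 .3343 .26 -8.55 -> [ 1.700e+00 -8.071e+02 -4.000e-01] [-0.1  0.2 13. ] rows>= 13
```

View pics/w28.png

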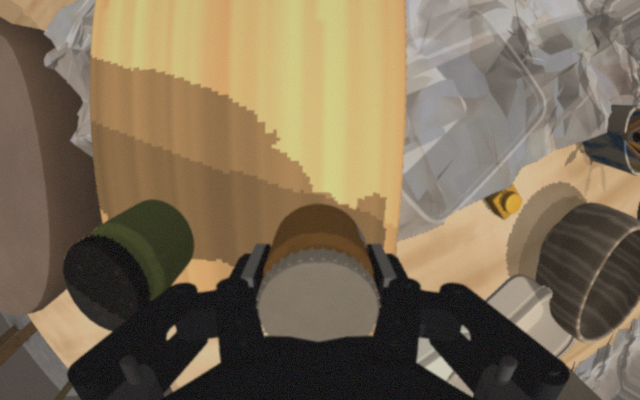

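```bash
python3 -m handwheel '-2 -15 0 0 0 0 40; -5 -55 0 0 0 1 40; -8 -105 0 0 0 2 40; -10 -160 0 0 0 3 40; -10 -220 0 0 0 4 40; -8 -280 0 0 0 5 40; -6 -340 0 0 0 6 40; -4 -400 0 0 0 8 40; -2 -460 0 0 0 9 40; -1 -520 0 0 0 10 40; 0 -580 0 0 0 11 40; 0 -630 0 0 0 12 40'; python3 -m handwheel '-3 -25 0 0 0 0 40; -3 -25 0 0 0 0 40; -3 -25 0 0 0 0 40'; python3 plan.py  .4972 .3348 .26 -8.55
```

```text
clock: 56.08
tcp_pos: [0.5078, 0.1599, 0.2595]
orientation: [3.135, -0.204, -0.002]
contact_force: [0.2, 0.4, -2.7]
grip_width: 0.0469
clock: 56.45
tcp_pos: [0.5095, 0.1813, 0.2595]
orientation: [3.133, -0.207, -0.002]
contact_force: [0.1, -0.2, -2.5]
grip_width: 0.0475
now [0.5095 0.1813 0.2595] yaw -7.57 t 56.45 w 0.0475 F [ 0.1 -0.2 -2.5] q [ 0.17  0.32 -0.77  1.8   0.25  1.12 -0.81]
.4972 .3348 .26 -8.55 -> [ -32.4 -150.6   -0.7] [0.1 0.1 1. ] rows>= 3
```

```bash
python3 -m handwheel '-4 -20 0 0 0 0 40; -13 -60 0 0 0 0 40; -24 -110 0 0 0 1 40; -32 -145 0 0 0 1 40; -32 -151 0 0 0 1 40; -32 -151 40 0 0 1 40; -32 -151 80 0 0 1 40; -32 -151 110 0 0 1 40; -32 -151 124 0 0 1 40; -32 -151 124 0 0 1 40; -32 -151 124 0 0 1 40'; python3 plan.py  .4972 .3348 .1193 -8.55; python3 - <<'E'
from h import *
f=grab('wrist','w29')
E
```

```text
clock: 57.82
tcp_pos: [0.4992, 0.3364, 0.1377]
orientation: [-3.132, 0.235, -0.003]
contact_force: [0.2, 0.4, -2.1]
grip_width: 0.0475
now [0.4992 0.3364 0.1377] yaw -8.59 t 57.83 w 0.0475 F [ 0.2  0.4 -2.1] q [-0.17  0.56 -0.72  1.78  0.44  0.96 -1.22]
.4972 .3348 .1193 -8.55 -> [-1.7  1.9 18.3] [-0.1 -0.1 -0. ] rows>= 1
```

View pics/w29.png

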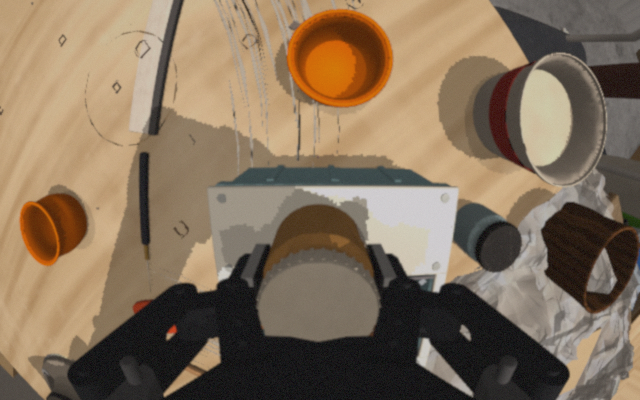

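```bash
python3 -m handwheel '-1 1 6 0 0 0 40; -1.5 1.5 11 0 0 0 40; -1.5 1.5 15 0 0 0 40; -1.5 1.5 17 0 0 0 40; -1.5 1.5 17 0 0 0 40'; python3 plan.py  .4972 .3348 .1193 -8.55
```

```text
clock: 58.5
tcp_pos: [0.4966, 0.3351, 0.1193]
orientation: [-3.133, 0.234, -0.0]
contact_force: [0.7, 0.3, -2.6]
grip_width: 0.0472
now [0.4966 0.3351 0.1193] yaw -8.54 t 58.5 w 0.0472 F [ 0.7  0.3 -2.6] q [-0.17  0.58 -0.71  1.8   0.46  0.93 -1.23]
.4972 .3348 .1193 -8.55 -> [0.6 0.2 0. ] [-0. -0.  0.] rows>= 1
```

Just above; a further 1–2 mm until contact.

```bash
python3 -m handwheel '0 0 1 0 0 0 40; 0 0 1 0 0 0 40'; python3 -m handwheel '0 0 1 0 0 0 40; 0 0 1 0 0 0 40'; python3 plan.py
```

```text
clock: 58.75
tcp_pos: [0.4966, 0.3351, 0.1192]
orientation: [3.133, -0.234, 0.001]
contact_force: [-2.7, -1.9, 6.2]
grip_width: 0.0471
clock: 59.0
tcp_pos: [0.4966, 0.3352, 0.1192]
orientation: [3.132, -0.234, 0.002]
contact_force: [-4.7, -4.9, 14.1]
grip_width: 0.0472
now [0.4966 0.3352 0.1192] yaw -8.55 t 59.0 w 0.0472 F [-4.7 -4.9 14.1] q [-0.17  0.58 -0.71  1.8   0.46  0.93 -1.23]
```

```bash
python3 -m handwheel '0 0 -1 0 0 0 40; 0 0 -1 0 0 0 50; 0 0 -1 0 0 0 58; 0 0 -1 0 0 0 66; 0 0 -1 0 0 0 72; 0 0 -1 0 0 0 72; 0 0 -20 0 0 0 72; 0 0 -60 0 0 0 72; 0 0 -110 0 0 0 72; 0 0 -145 0 0 0 72; 0 0 -145 0 0 0 72';  python3 plan.py .51 0 .26 -5 / .48 -.25 .26 0 / .4628 -.4743 .26 4.45; python3 - <<'E'
from h import *
f=grab('wrist','w30')
E
```

```text
clock: 60.38
tcp_pos: [0.4977, 0.3367, 0.267]
orientation: [-3.128, 0.234, -0.009]
contact_force: [0.5, -0.8, -0.2]
grip_width: 0.0721
now [0.4977 0.3367 0.267 ] yaw -8.54 t 60.38 w 0.0721 F [ 0.5 -0.8 -0.2] q [-0.11  0.43 -0.79  1.66  0.32  1.18 -1.12]
.51 0 .26 -5  -> [ 62.1 331.2   5.7] [-0.3 -0.3 -3.5] rows>= 6
 .48 -.25 .26 0  -> [ 69.6 582.9   4.5] [-0.3 -0.3 -8.5] rows>= 10
 .4628 -.4743 .26 4.45 -> [ 85.9 807.2   3.4] [ -0.2  -0.3 -13. ] rows>= 13
```

View pics/w30.png

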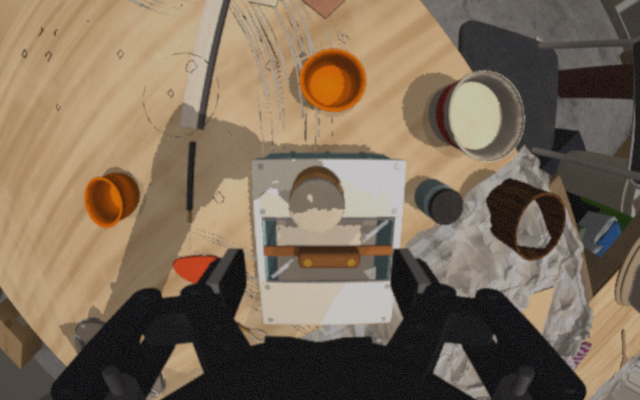

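```bash
python3 -m handwheel '10 50 0 -0.3 -0.3 0 75; 22 110 0 -0.3 -0.3 -1 75; 33 170 0 -0.3 -0.3 -2 75; 45 235 2 -0.3 -0.3 -3 75; 55 295 4 -0.3 -0.3 -3 75; 62 355 5 -0.3 -0.3 -4 75; 65 415 5 -0.3 -0.3 -5 75; 67 475 5 -0.3 -0.3 -6 75; 69 535 5 -0.3 -0.3 -7 75; 71 595 5 -0.3 -0.3 -9 75; 75 655 5 -0.3 -0.3 -11 75; 79 710 4 -0.3 -0.3 -12 75'; python3 -m handwheel '0 0 0 0 0 0 75; 0 0 0 0 0 0 75';python3 plan.py .4628 -.4743 .26 4.45
```

```text
clock: 61.92
tcp_pos: [0.4678, -0.3808, 0.2573]
orientation: [3.136, 0.095, -0.011]
contact_force: [0.5, 0.7, 0.4]
grip_width: 0.075
clock: 62.18
tcp_pos: [0.4689, -0.3779, 0.2574]
orientation: [3.137, 0.095, -0.01]
contact_force: [0.5, 1.0, -0.2]
grip_width: 0.0747
now [ 0.4689 -0.3779  0.2574] yaw 3.47 t 62.17 w 0.0747 F [ 0.5  1.  -0.2] q [ 0.99  0.39 -0.55  1.67  0.23  1.14  0.44]
.4628 -.4743 .26 4.45 -> [-11.9  95.9  -2.2] [ 0.2  0.4 -1. ] rows>= 2
```

```bash
python3 -m handwheel '-5 45 0 0.2 0.4 -1 75; -12 93 0 0.2 0.4 -1 75; -12 96 0 0.2 0.4 -1 75; -12 96 40 0.2 0.4 -1 75; -12 96 80 0.2 0.4 -1 75; -12 96 80 0.2 0.4 -1 75; -12 96 80 0.2 0.4 -1 75';python3 plan.py .4628 -.4743 .0955 4.45;python3 - <<'E'
from h import *
f=grab('wrist','w31')
E
```

```text
clock: 63.05
tcp_pos: [0.464, -0.4749, 0.1806]
orientation: [3.137, 0.125, 0.005]
contact_force: [0.6, -0.0, 0.9]
grip_width: 0.0745
now [ 0.464  -0.4749  0.1806] yaw 4.57 t 63.05 w 0.0745 F [ 0.6 -0.   0.9] q [ 1.05  0.55 -0.49  1.61  0.29  1.05  0.55]
.4628 -.4743 .0955 4.45 -> [-1.4 -0.8 85.1] [ 0.1 -0.2  0.1] rows>= 2
```

View pics/w31.png

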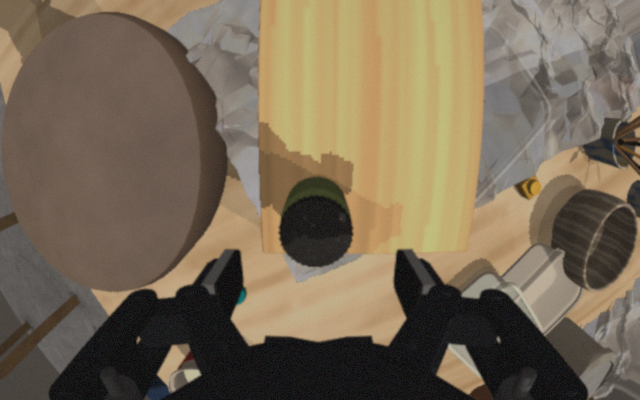

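```bash
python3 -m handwheel '-1 -1 30 0 -0.2 0 75; -1 -1 60 0 -0.2 0 75; -1 -1 78 0 -0.2 0 75; -1 -1 84 0 -0.2 0 75; -1 -1 84 0 -0.2 0 68; -1 -1 84 0 -0.2 0 60; -1 -1 84 0 -0.2 0 50; -1 -1 84 0 -0.2 0 40; -1 -1 84 0 -0.2 0 40; -1 -1 84 0 -0.2 0 40' 40;python3 plan.py;python3 - <<'E'
from h import *
f=grab('wrist','w32')
E
python3 -m handwheel '0 0 -5 0 0 0 40; 0 0 -20 0 0 0 40; 0 0 -55 0 0 0 40; 0 0 -100 0 0 0 40; 0 0 -145 0 0 0 40; 0 0 -165 0 0 0 40; 0 0 -165 0 0 0 40; 0 0 -165 0 0 0 40'; python3 plan.py .5 -.25 .26 0 / .505 0 .26 -5 / .4861 .1993 .26 -8.55
```

```text
clock: 64.35
tcp_pos: [0.4622, -0.4755, 0.096]
orientation: [3.137, 0.122, -0.001]
contact_force: [-0.5, -0.0, 5.8]
grip_width: 0.0475
now [ 0.4622 -0.4755  0.096 ] yaw 4.45 t 64.35 w 0.0475 F [-0.5 -0.   5.8] q [ 1.03  0.64 -0.46  1.67  0.35  0.91  0.51]
clock: 65.4
tcp_pos: [0.4609, -0.4742, 0.2576]
orientation: [-3.138, -0.122, 0.008]
contact_force: [-0.1, -0.2, -2.4]
grip_width: 0.0477
now [ 0.4609 -0.4742  0.2576] yaw 4.45 t 65.4 w 0.0477 F [-0.1 -0.2 -2.4] q [ 1.06  0.48 -0.51  1.53  0.25  1.2   0.59]
.5 -.25 .26 0  -> [  56.4 -220.5   -2.4] [-0.1  0.3  4.5] rows>= 4
 .505 0 .26 -5  -> [  80.8 -469.4   -2.2] [-0.   0.3  9.5] rows>= 8
 .4861 .1993 .26 -8.55 -> [  77.4 -669.5   -1.9] [-0.   0.3 13. ] rows>= 11
```

View pics/w32.png

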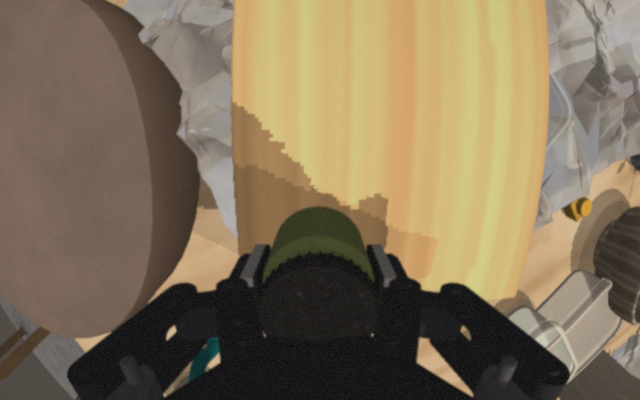

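```bash
python3 -m handwheel '5 -15 0 0 0 0 40; 15 -55 0 0 0 1 40; 28 -105 0 0 0 2 40; 42 -160 0 0 0 3 40; 56 -220 0 0 0 4 40; 64 -280 0 0 0 5 40; 70 -340 0 0 0 6 40; 76 -400 0 0 0 8 40; 80 -460 0 0 0 9 40; 80 -520 0 0 0 10 40; 79 -570 0 0 0 12 40; 78 -610 0 0 0 13 40'; python3 -m handwheel '0 -20 0 0 0 0 40; 0 -20 0 0 0 0 40; 0 -20 0 0 0 0 40'; python3 plan.py  .4861 .1993 .14 -8.55
```

```text
clock: 66.9
tcp_pos: [0.4904, 0.1426, 0.2582]
orientation: [3.132, -0.23, -0.006]
contact_force: [0.4, -0.9, -2.1]
grip_width: 0.0473
clock: 67.28
tcp_pos: [0.4947, 0.1583, 0.2582]
orientation: [3.13, -0.234, -0.005]
contact_force: [0.4, -0.1, -1.9]
grip_width: 0.0473
now [0.4947 0.1583 0.2582] yaw -8.56 t 67.28 w 0.0473 F [ 0.4 -0.1 -1.9] q [ 0.23  0.29 -0.78  1.85  0.22  1.1  -0.79]
.4861 .1993 .14 -8.55 -> [-14.2 -39.5 118.1] [ 0.2  0.2 -0. ] rows>= 3
```

```bash
python3 -m handwheel '-5 -15 0 0.2 0.2 0 40; -14 -38 10 0.2 0.2 0 40; -14 -40 45 0.2 0.2 0 40; -14 -40 85 0.2 0.2 0 40; -14 -40 112 0.2 0.2 0 40; -14 -40 120 0.2 0.2 0 40; -14 -40 120 0.2 0.2 0 40; -14 -40 120 0.2 0.2 0 40'; python3 plan.py  .4861 .1993 .118 -8.55; python3 - <<'E'
from h import *
f=grab('wrist','w33')
E
```

```text
clock: 68.28
tcp_pos: [0.4879, 0.2012, 0.1402]
orientation: [-3.13, 0.234, -0.006]
contact_force: [0.1, 0.0, -0.9]
grip_width: 0.0476
now [0.4879 0.2012 0.1402] yaw -8.56 t 68.28 w 0.0476 F [ 0.1  0.  -0.9] q [ 0.08  0.44 -0.73  1.96  0.38  0.88 -1.  ]
.4861 .1993 .118 -8.55 -> [-1.6  2.2 22.2] [-0.2 -0.2 -0. ] rows>= 1
```

View pics/w33.png

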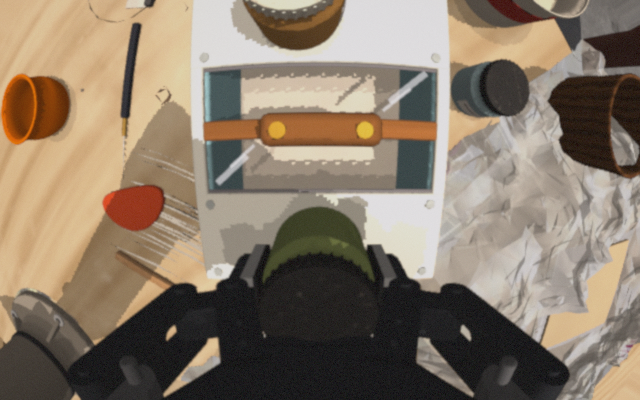

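```bash
python3 -m handwheel '-1 1 8 -0.2 -0.2 0 40; -1.5 2 15 -0.2 -0.2 0 40; -1.5 2 19 -0.2 -0.2 0 40; -1.5 2 21 -0.2 -0.2 0 40; -1.5 2 21 -0.2 -0.2 0 40'; python3 plan.py  .4861 .1993 .118 -8.55
```

```text
clock: 68.95
tcp_pos: [0.4852, 0.1989, 0.118]
orientation: [3.131, -0.234, -0.004]
contact_force: [-2.2, 0.1, 1.7]
grip_width: 0.0475
now [0.4852 0.1989 0.118 ] yaw -8.54 t 68.95 w 0.0475 F [-2.2  0.1  1.7] q [ 0.06  0.47 -0.71  1.98  0.41  0.84 -1.03]
.4861 .1993 .118 -8.55 -> [ 0.8 -0.5 -0. ] [0.1 0.1 0. ] rows>= 1
```

In contact. Release and rise; then check.

```bash
python3 -m handwheel '0 0 0.5 0 0 0 40; 0 0 0.5 0 0 0 50; 0 0 0 0 0 0 58; 0 0 0 0 0 0 66; 0 0 0 0 0 0 72; 0 0 0 0 0 0 72; 0 0 -20 0 0 0 72; 0 0 -60 0 0 0 72; 0 0 -110 0 0 0 72; 0 0 -165 0 0 0 72; 0 0 -165 0 0 0 72';  python3 plan.py .55 -.1 .3 -8.5; python3 - <<'E'
from h import *
f=grab('wrist','w34')
E
```

```text
clock: 70.32
tcp_pos: [0.4878, 0.2012, 0.2887]
orientation: [-3.13, 0.233, -0.011]
contact_force: [0.1, 0.7, -1.3]
grip_width: 0.0723
now [0.4878 0.2012 0.2887] yaw -8.53 t 70.33 w 0.0723 F [ 0.1  0.7 -1.3] q [ 0.17  0.27 -0.81  1.8   0.22  1.16 -0.86]
.55 -.1 .3 -8.5 -> [106.2 288.6 -11.5] [-0.2 -0.4 -0. ] rows>= 5
```

View pics/w34.png

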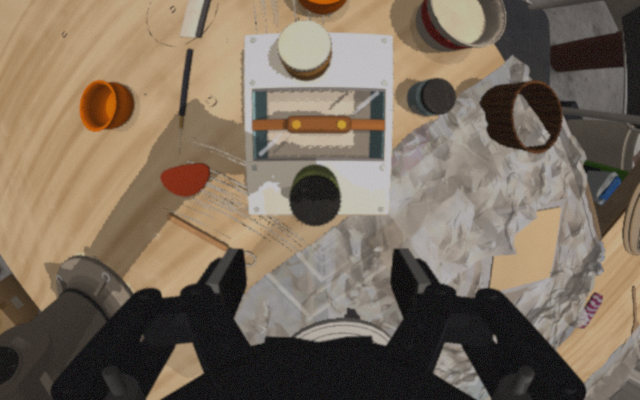

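```bash
python3 -m handwheel '20 50 0 0 0 0 72; 40 110 -5 0 0 0 72; 60 170 -11 0 0 0 72; 80 230 -11 0 0 0 72; 106 288 -11 0 0 0 72; 115 345 -11 0 0 0 72; 115 400 -11 0 0 0 72; 115 455 -11 0 0 0 72; 115 510 -11 0 0 0 72; 115 510 -11 0 0 0 72; 115 510 -11 0 0 0 72; 115 510 -11 0 0 0 72'; python3 - <<'E'
from h import *
f=grab('top'); g=grab('scene')
a=cv2.imread('pics/top0.png'); b=cv2.imread('pics/scene0.png')
def pair(x,y,box,s,n):
    x0,y0,x1,y1=box; cv2.imwrite(f'pics/{n}.png',np.hstack([cv2.resize(i[y0:y1,x0:x1],None,fx=s,fy=s,interpolation=cv2.INTER_CUBIC) for i in (x,y)]))
pair(a,f["bgr"],(195,120,295,225),4,'cmpt'); pair(b,g["bgr"],(205,130,345,330),2.8,'cmps')
crop(f,300,130,400,230,6,'t35')
E
```

```text
clock: 71.88
tcp_pos: [0.5242, -0.3201, 0.2943]
orientation: [3.133, -0.229, -0.004]
contact_force: [0.4, -0.2, -0.7]
grip_width: 0.0721
```

View pics/cmpt.png

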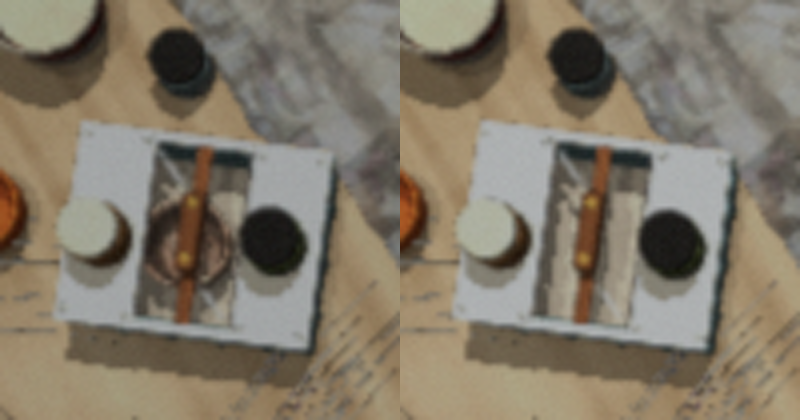

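View pics/cmps.png

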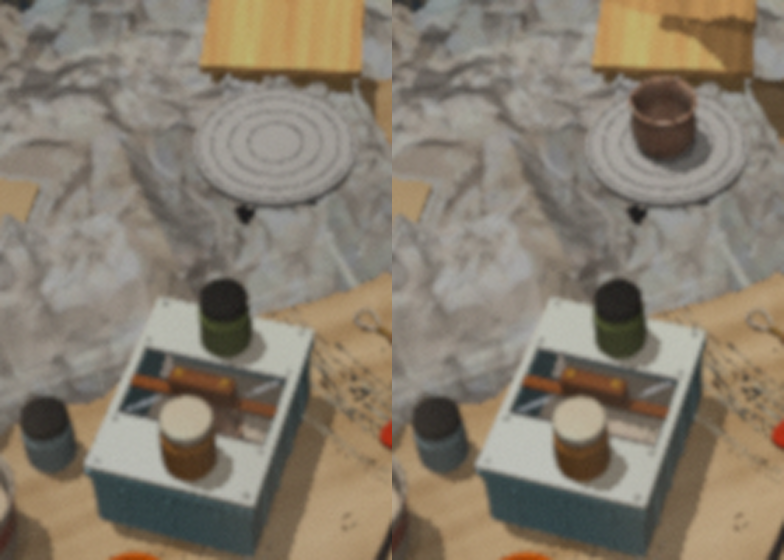

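View pics/t35.png

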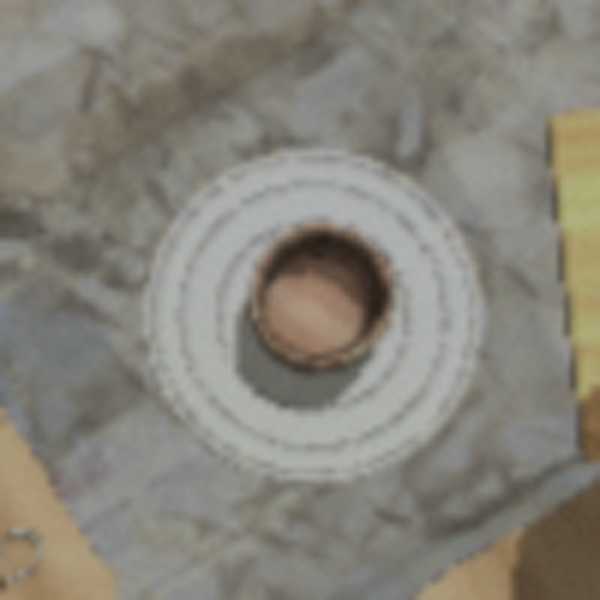

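```bash
python3 - <<'E'
from h import *
f=grab('top')
q=lambda x0,y0,s,u,v:(x0+(u+.5)/s-.5,y0+(v+.5)/s-.5)
print("cup",onz(f,*q(300,130,6,321,296),.158).round(4),"wheel",onz(f,*q(300,130,6,314.5,315),.094).round(4))
q4=lambda u,v:q(195,120,4,u,v)
for n,u0,v0,u1,v1 in [("ochre",88,229,484,229),("green",272,240,671,243)]:
    print(n,(onz(f,*q4(u1-400,v1),.169)-onz(f,*q4(u0,v0),.169)).round(4))
o=readout.get_obs(); print(np.abs(o["qvel"]).max(),o["contact_force"])
E
```

```text
cup [ 0.4814 -0.0801  0.158 ] wheel [ 0.4794 -0.0811  0.094 ]
ochre [0.0001 0.003  0.    ]
green [-0.0023  0.0008  0.    ]
0.006929293318902622 [-0.44027697 -0.37381804 -0.15009424]
```

Everything is within tolerance, so I'm handing in.

```bash
python3 -c "
from bench import workorder
print(workorder.hand_in())"
```

```text
the job is handed in; nothing more can be done
None
```

The job is handed in: the cup stands on the banding wheel and the damp box is closed again, with both jars back on its lid. The hand-in gives no verdict, so what follows rests on my own measurements. It took about 72 s of the 147 s allowed.

I moved the green and ochre jars to the far end of the ware board and laid the lid beside them. I then gripped the cup from outside, set it on the wheel, and returned the lid and jars to their recorded poses.

**Last checks, from the images:**
- **Cup:** upright, 2–3 mm from the wheel's axis. The wrist and top cameras differed by about 3–5 mm on the absolute positions but agreed on this offset.
- **Lid:** at release the arm pose matched the original grasp to about 0.2 mm, and the lid looked flush on the rim.
- **Jars:** both upright on the lid, about 3 mm (ochre) and 2–3 mm (green) from where they started.
- **Blue jar:** not visibly moved in the before-and-after pictures.
- **Arm:** clear of everything, with no contact force.

One small slip: I pressed the ochre jar onto the lid with about 14 N before letting go, with no visible effect. No check failed.

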